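# Peg the last beaker and pick up the drying carrier

## Task

Take the rinsed beaker off the sloping rest, turn it mouth down and lower it over the free peg of the drying carrier until its rim sits flat on the ribs round the peg's foot, then let go of it without dropping it. Then lift the carrier by its top handle, level and with both beakers on their pegs, about ten centimetres clear of the worktop. Finish while holding it there, steady and level; do not put it down, and leave the other things on the bench where they are.

Things in the scene. Friction and masses are not known exactly. Their poses are not given: they have to be found in the camera images.
- rinsed_beaker: clear glass beaker, 29 g, 60 mm high, 48 mm outside diameter, inside free for a 34 mm peg; a small lip at the rim stands 31 mm from the axis (own -y). Starts lying on the rest, axis 45 degrees below level, mouth low and roughly towards the robot, lip up. Own z runs from underside to mouth; origin in the plane of the underside, 3 mm off the axis towards the lip
- rinsed_base (a point): centre (on the axis) of the rinsed beaker's closed underside
- rinsed_mouth (a point): centre (on the axis) of the rinsed beaker's open mouth, 60 mm from rinsed_base
- rest: fixed draining rest: white tray 120 x 80 mm, 12 mm high, with a frame of 6 mm steel rod on four legs, 36 mm wide, that carries the beaker from below and stops its rim at the low end. Origin: middle of the tray's underside. The low end (beaker mouth) faces the rest's -x; the middle of the beaker's axis lies 78 mm above the origin
- carrier: portable drying carrier, loose, 0.45 kg: grey deck 84 (x) x 270 (y) mm on four feet, deck top 13 mm above the bench; one white peg near each end of the deck and a handle on two 8 mm steel posts (at y = +-24 mm) in the middle. Origin: middle of the underside of the feet; z up, y along the deck
- free_peg (a point): foot of the empty peg, on the deck top, at carrier (0, -100, 13) mm. The peg is 24 mm in diameter, has a round top and stands 39 mm above the deck; four drip ribs, 2 mm high, radiate from its foot and carry the beaker's rim 2 mm above the deck
- used_peg (a point): foot of the other, identical peg, at carrier (0, +100, 13) mm, which already has a beaker on it
- carrier_grip (a point): centre of the carrier's black handle bar, 150 mm above the carrier's underside; the bar is 70 mm long along the carrier's y, 16 mm wide along its x and 24 mm high
- dry_beaker: second beaker, the same as the first, already standing mouth down over the used peg; loose. Axes and origin as for the rinsed beaker
- dry_base (a point): centre of the dry beaker's closed underside, which is on top, 75 mm above the carrier's underside
- dry_mouth (a point): centre of the dry beaker's mouth, at the deck
- amber_bottle: bystander: brown glass bottle with black cap, 40 mm diameter, 82 mm high; origin under its centre
- small_flask: bystander: clear conical flask, 55 mm diameter, 87 mm high; origin under its centre
- bench_timer: bystander: flat light-coloured bench timer, 57 x 63 mm, 17 mm high; origin under its centre
There are look-alikes about, which are no part of the job. What is shaped like the rest but purple is not meant.

How it is judged:
By the outcome, as a careful person would: the job done as asked, in the order asked, and still so for the second after the job is handed in, while the arm keeps its last pose, push and grip.
It also fails if it takes over 54 s, if anything falls off the work surface, if the arm or the gripper's body presses on something with over 40 N, if the wrist force passes 120 N, or if a joint passes its speed limit or range.

## Robot

A 6-joint arm with a two-finger parallel gripper is mounted at the origin on a cart in front of the work surface, level with it; the furniture and walls round the work are solid. World frame = base frame: x ahead of the robot, y to its left, z up, the work surface at z = 0. Lengths are in m, angles in rad, forces in N, time in s.
With the tool pointing down it reaches from about 0.35 to 0.85 m from the base axis. Payload 8.1 kg.
Tool frame: the origin (TCP) lies at the very end of the fingers, on their centre line; the grasp point (between the pads) lies 19 mm behind it; z points along the fingers, y is the direction in which the jaws open and shut (so a half turn about z gives the same grasp; the last joint's range is limited). The gripper opens to 93 mm and grips with 3 to 60 N. Pads are 15 mm wide; open, the fingers measure 128 mm over their backs; the gripper's body (75 mm by 188 mm) begins 65 mm behind the grasp point.
Start: joints at [-1.191, 0.13, 1.488, -0, 1.523, -0.085], TCP at [0.269, -0.536, 0.188] pointing down, gripper open.
Joint ranges: [-2.96, 2.96], [-0.89, 2.26], [0.02, 2.5], [-1.34, 4.48], [0, 2.73], [-2.66, 2.66]. Speed limits (rad/s): [2.39, 2.39, 2.79, 3.14, 3.14, 3.14].

## Interface

Orientations are given as a rotation vector (axis times angle).
In Python, from plant import read_state, read_camera, close_job gives the robot as it stands.
- The arm moves only by the tool jog_arm, never from a script. Its argument "motion" is one flat list of numbers, 7 for each row, row after row: the opening, from 0 (shut) to 1 (fully open), then the shift along the tool's x, y, z scaled (see below), then the turn, a rotation vector about the tool's x, y, z scaled (see below). A call has 1 to 8 rows; each row is the pose to reach, as a shift and turn from the pose measured when the call began, along the tool's axes at that moment; what a row does not reach only later rows make up. The controller multiplies each number of a shift by 0.5 m and each number of a turn by 90 degrees. A row lasts 1/10 s, in which the tool goes at most 50 mm and 8.59 degrees, less where a joint would pass 70% of its speed; a pose out of reach is approached as far as the arm can. A call with a number of a shift or a turn outside -1 to 1 is refused whole. A call with a gripper value outside its range is refused whole. The fingers move at their own pace and stop on an object; "grip_force" is the grip in N (left out, the last holds). Time passes only in rows, so rows that repeat a pose let the fingers close. It gives the time, the measured TCP pose, the force and the opening at its end, in the units of the state.
- read_state(): the state, without advancing time (a new reading comes with each control period).
- read_camera(name): name is "side" or "top" or "wrist"; returns a dict with "frame" (384x512x3 uint8, red, green, blue), "vertical_fov" (degrees; the focal length in pixels is half the picture's height over the tangent of half this angle, whatever the lens; pixels are square), "cx", "cy" (the principal point, pixels), "world_from_camera" (4x4, takes a point from camera to world coordinates); the wrist camera has in their place "hand_eye" (4x4, takes a point from camera to tool coordinates, whose origin is the TCP and whose axes are the flange's). Camera axes: x right, y down, z forward; pixel columns grow to the right and rows downward; lengths in m; the calibration is good to about 2 mm. A picture is of the moment at which its call begins: read the wrist's pose just before it. There is no depth.
- close_job(): hands the job in, once; it reports no verdict.
The state is a dict: "t": time; "q": joint angles; "dq": joint speeds; "joint_torque": joint torques, N m; "tool_pos": TCP position; "orientation": TCP orientation; "force": force on the tool from outside, world axes, zero at the start; "wrist_torque": the same for the moment, N m; "opening": finger opening in m.
Only numpy, scipy, OpenCV 4.12 (cv2) and the standard library are available. Lean on these libraries where they do the work, as an engineer would, in place of code of your own. Each camera call takes 0.05 s, during which the arm holds its last target.

## Working session

There is one attempt and no reset: what is moved stays moved. The work goes in short steps, Python scripts to look and compute and a tool call to move; the robot and the scene stay as the last step left them, time stands still between calls to the robot, and variables do not carry over. Pictures are saved under pics/ and viewed, and the job is handed in when it is done.

Besides the shell and the picture viewer there is one more tool, called after "Request:" by a JSON object that holds its "api" and its "payload". jog_arm: Moves the arm, as the interface text tells. Its arguments: {"type":"object","properties":{"motion":{"type":"array","items":{"type":"number"}},"grip_force":{"type":"number"}},"required":["motion"]}

```bash
ls; mkdir -p pics; python3 - <<'E'
from plant import read_state, read_camera
import cv2,numpy as np
s=read_state();print(s)
for n in("side","top","wrist"):
    c=read_camera(n);cv2.imwrite(f"pics/{n}0.png",c["frame"][:,:,::-1]);print(n,{k:np.round(v,4) for k,v in c.items() if k!="frame"})
E
```

```text
pics
{'t': 0.0, 'q': array([-1.19141139e+00,  1.31141690e-01,  1.48925346e+00, -5.85501094e-06,
        1.52298639e+00, -8.54092269e-02]), 'dq': array([-0.00129978,  0.00053015, -0.00150841, -0.00019243, -0.000481  ,
       -0.00081472]), 'joint_torque': array([ 5.84637692e-04, -5.59836030e+01, -4.91759169e+01,  7.66071933e-02,
        3.55218281e-02, -1.64449489e-04]), 'tool_pos': array([ 0.26872988, -0.5357743 ,  0.1867133 ]), 'orientation': array([-3.05541627e+00, -7.23135856e-01,  4.20396830e-04]), 'force': array([0.21853974, 0.16511415, 0.34808254]), 'wrist_torque': array([0.02603003, 0.05227096, 0.02278865]), 'opening': 0.09299045771547589}
side {'vertical_fov': np.float64(47.2091), 'cx': np.float64(253.8846), 'cy': np.float64(195.1788), 'world_from_camera': array([[-9.924e-01, -7.730e-02,  9.610e-02,  4.325e-01],
       [-1.233e-01,  6.171e-01, -7.772e-01,  8.777e-01],
       [ 8.000e-04, -7.831e-01, -6.219e-01,  8.476e-01],
       [ 0.000e+00,  0.000e+00,  0.000e+00,  1.000e+00]])}
top {'vertical_fov': np.float64(45.5398), 'cx': np.float64(255.3519), 'cy': np.float64(189.6963), 'world_from_camera': array([[-0.0283, -0.9956,  0.0898,  0.4329],
       [-0.9995,  0.0296,  0.0122, -0.021 ],
       [-0.0148, -0.0894, -0.9959,  1.3988],
       [ 0.    ,  0.    ,  0.    ,  1.    ]])}
wrist {'vertical_fov': np.float64(60.4533), 'cx': np.float64(256.0553), 'cy': np.float64(190.6077), 'hand_eye': array([[-6.000e-04, -9.596e-01, -2.815e-01,  7.670e-02],
       [ 1.000e+00, -5.000e-04, -2.000e-04,  1.900e-03],
       [ 0.000e+00, -2.815e-01,  9.596e-01, -1.966e-01],
       [ 0.000e+00,  0.000e+00,  0.000e+00,  1.000e+00]])}
```

View pics/side0.png

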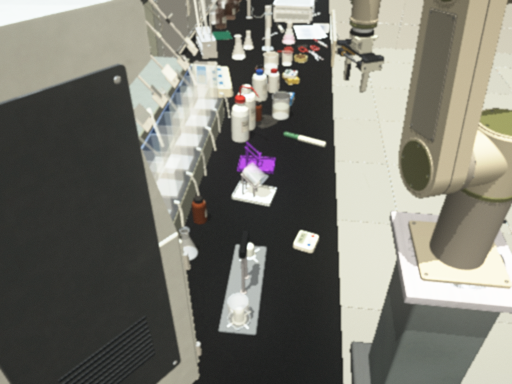

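View pics/top0.png

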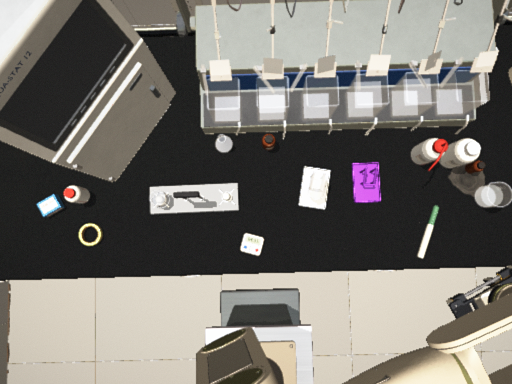

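View pics/wrist0.png

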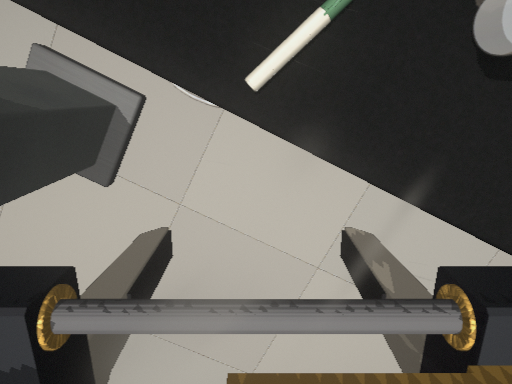

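```bash
python3 - <<'E'
import cv2,numpy as np
t=cv2.imread("pics/top0.png");s=cv2.imread("pics/side0.png")
cv2.imwrite("pics/top0c.png",cv2.resize(t[125:265,140:390],(800,448),interpolation=cv2.INTER_CUBIC))
a=cv2.resize(s[135:345,190:330],(400,600),interpolation=cv2.INTER_CUBIC)
b=cv2.resize(s[140:215,215:295],(400,375),interpolation=cv2.INTER_CUBIC)
o=np.zeros((600,800,3),np.uint8);o[:,:400]=a;o[:375,400:]=b
cv2.imwrite("pics/side0c.png",o)
E
```

```text
(no output)
```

View pics/top0c.png

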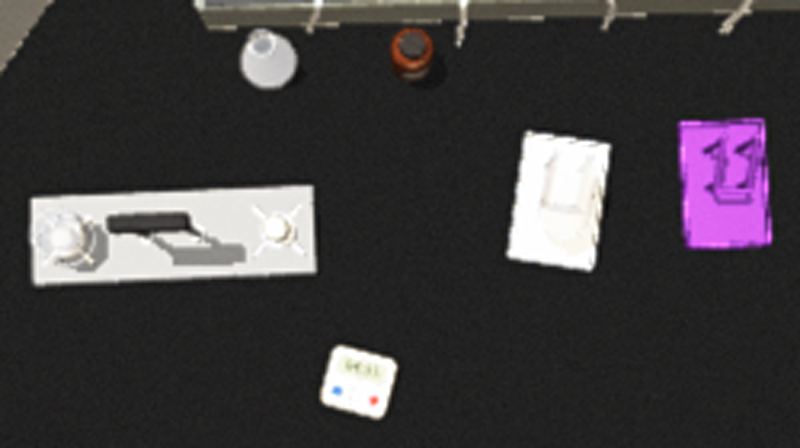

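View pics/side0c.png

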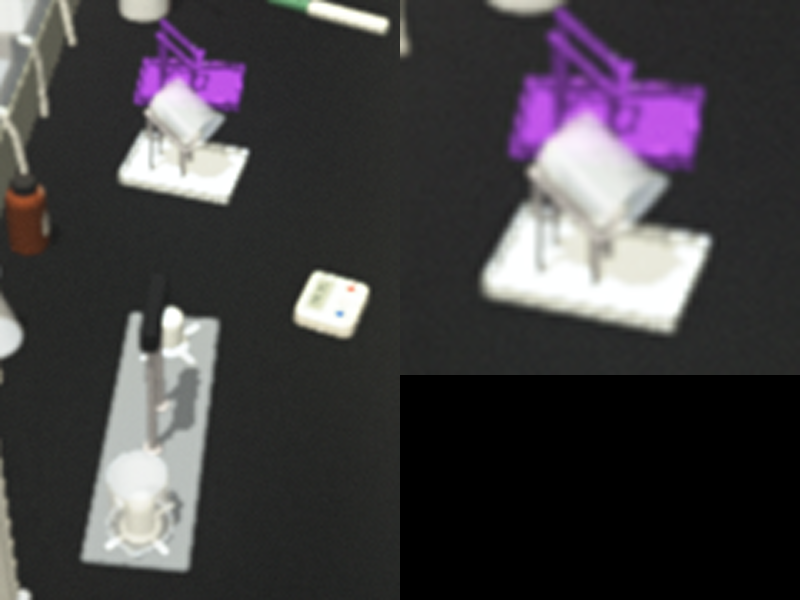

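```bash
cat > h.py <<'E'
import cv2,numpy as np
from plant import read_state, read_camera
from scipy.spatial.transform import Rotation as R
def K(c):
    f=c["frame"].shape[0]/2/np.tan(np.radians(c["vertical_fov"])/2); return f,c["cx"],c["cy"]
def wfc(c,s=None):
    if "world_from_camera" in c: return c["world_from_camera"]
    T=np.eye(4);T[:3,:3]=R.from_rotvec(s["orientation"]).as_matrix();T[:3,3]=s["tool_pos"]
    return T@c["hand_eye"]
def plane(c,px,z,s=None):
    f,cx,cy=K(c);px=np.atleast_2d(px).astype(float);T=wfc(c,s)
    d=np.c_[(px[:,0]-cx)/f,(px[:,1]-cy)/f,np.ones(len(px))]@T[:3,:3].T
    o=T[:3,3];return o+d*((z-o[2])/d[:,2])[:,None]
def proj(c,P,s=None):
    f,cx,cy=K(c);T=np.linalg.inv(wfc(c,s));p=np.atleast_2d(P)@T[:3,:3].T+T[:3,3]
    return np.c_[f*p[:,0]/p[:,2]+cx,f*p[:,1]/p[:,2]+cy]
def rect(c,mask,z,s=None):
    n,l,st,_=cv2.connectedComponentsWithStats(mask.astype(np.uint8));k=1+np.argmax(st[1:,4])
    cn,_=cv2.findContours((l==k).astype(np.uint8),cv2.RETR_EXTERNAL,cv2.CHAIN_APPROX_NONE)
    hull=cv2.convexHull(cn[0])[:,0]
    W=plane(c,hull,z,s)[:,:2]
    r=cv2.minAreaRect((W*1000).astype(np.float32));b=cv2.boxPoints(r)
    return r,b
E
python3 - <<'E'
from h import *
for n,boxes in(("top",((290,160,340,215),(145,180,242,218))),("side",((225,175,285,212),(212,240,272,340)))):
    c=read_camera(n);g=c["frame"].astype(int);m=(g.min(2)>105)
    for b,z,th in zip(boxes,(.012,.013),(150,100)):
        mm=np.zeros(m.shape,bool);mm[b[1]:b[3],b[0]:b[2]]=(g.min(2)>th)[b[1]:b[3],b[0]:b[2]]
        r,bx=rect(c,mm,z);print(n,r);print(np.round(bx))
E
```

```text
top ((559.78125, -182.6938934326172), (82.12169647216797, 122.24053955078125), 79.77963256835938)
[[ 492. -212.]
 [ 613. -234.]
 [ 627. -153.]
 [ 507. -131.]]
top ((537.864501953125, 185.21725463867188), (84.53758239746094, 271.0130615234375), 0.7348324060440063)
[[494. 320.]
 [497.  49.]
 [582.  50.]
 [578. 321.]]
side ((561.168701171875, -204.46957397460938), (148.6686248779297, 125.8702392578125), 81.97724151611328)
[[ 488. -269.]
 [ 613. -287.]
 [ 634. -140.]
 [ 509. -122.]]
side ((541.1443481445312, 178.93283081054688), (85.0167007446289, 284.1397705078125), 0.9120904207229614)
[[496. 320.]
 [501.  36.]
 [586.  38.]
 [581. 322.]]
```

```bash
cat >> h.py <<'E'
def tool(xd,zd):
    z=np.array(zd,float);z/=np.linalg.norm(z);x=np.array(xd,float);x-=z*(x@z);x/=np.linalg.norm(x)
    return np.c_[x,np.cross(z,x),z]
def go(p,M,s=None):
    s=s or read_state();R0=R.from_rotvec(s["orientation"]).as_matrix()
    d=R0.T@(np.array(p)-s["tool_pos"])/.5; w=R.from_matrix(R0.T@M).as_rotvec()/(np.pi/2)
    print("jog",np.round(d,4),np.round(w,4),"rows",np.linalg.norm(d)*10,np.linalg.norm(w)*90/8.59);
def yaw(a,tilt=0):
    # tool x-heading a(deg); tilt deg: tool z leans forward from down
    a=np.radians(a);t=np.radians(tilt);h=np.array([np.cos(a),np.sin(a),0])
    z=np.sin(t)*h+[0,0,-np.cos(t)];x=np.cos(t)*h+[0,0,np.sin(t)]
    return tool(x,z)
E
python3 - <<'E'
from h import *
s=read_state();print(np.round(R.from_rotvec(s["orientation"]).as_matrix(),3))
go([.54,-.18,.25],yaw(-10.2,10))
E
```

```text
[[ 0.894  0.448 -0.   ]
 [ 0.448 -0.894  0.001]
 [ 0.    -0.001 -1.   ]]
jog [ 0.804  -0.3936 -0.1251] [-0.0363  0.1074  0.4081] rows 9.038741183377244 4.437951061466546
```

Request:
{"api": "jog_arm", "payload": {"motion": [1,0.804,-0.394,-0.125,-0.036,0.107,0.408,1,0.804,-0.394,-0.125,-0.036,0.107,0.408,1,0.804,-0.394,-0.125,-0.036,0.107,0.408,1,0.804,-0.394,-0.125,-0.036,0.107,0.408,1,0.804,-0.394,-0.125,-0.036,0.107,0.408,1,0.804,-0.394,-0.125,-0.036,0.107,0.408,1,0.804,-0.394,-0.125,-0.036,0.107,0.408,1,0.804,-0.394,-0.125,-0.036,0.107,0.408]}}

```text
t: 1.05
tool_pos: [0.5095, -0.2192, 0.2433]
orientation: [3.102, -0.277, 0.271]
force: [0.9, -1.4, -0.3]
opening: 0.093
```

```bash
python3 - <<'E'
from h import *
s=read_state();print(s['t'],s['q'],s['tool_pos'],s['dq'])
go([.54,-.18,.25],yaw(-10.2,10))
E
```

```text
1.05 [-0.54478147 -0.19821034  1.72012535  0.06262118  1.45663731  1.20213273] [ 0.50948524 -0.21916922  0.24333969] [ 1.03311912  0.22483009 -0.31470598 -0.1681669   0.01666677  1.032737  ]
jog [ 0.0478 -0.0879 -0.0051] [ 0.0001 -0.0001 -0.0001] rows 1.001945699923065 0.001377063438055565
```

Request:
{"api": "jog_arm", "payload": {"motion": [1,0.048,-0.088,-0.005,0,0,0,1,0.048,-0.088,-0.005,0,0,0,1,0.048,-0.088,-0.005,0,0,0]}}

```text
t: 1.35
tool_pos: [0.5406, -0.1787, 0.2499]
orientation: [3.102, -0.272, 0.271]
force: [-0.4, -1.0, 0.2]
opening: 0.0928
```

```bash
python3 - <<'E'
from h import *
s=read_state();c=read_camera("wrist");print(s['t'],s['q'],s['tool_pos'],s['dq'])
cv2.imwrite("pics/w1.png",c["frame"][:,:,::-1])
# predicted points
y=np.radians(-10.2);h=np.array([np.cos(y),np.sin(y),0]);m=np.array([.5598,-.1827,.078]);a=-(h+[0,0,1])/np.sqrt(2)
print(proj(c,[m-.03*a,m+.03*a,m],s))
np.save("s1.npy",s,allow_pickle=True)
E
```

```text
1.35 [-0.44215296 -0.16138386  1.67578716  0.04573041  1.45888424  1.30215894] [ 0.54056906 -0.17874007  0.24992977] [-0.05529521 -0.00571076  0.0176168  -0.00772134  0.00166403 -0.01271465]
[[254.21650255 155.69652174]
 [254.33513666 190.40150225]
 [254.27948284 174.12064723]]
```

View pics/w1.png

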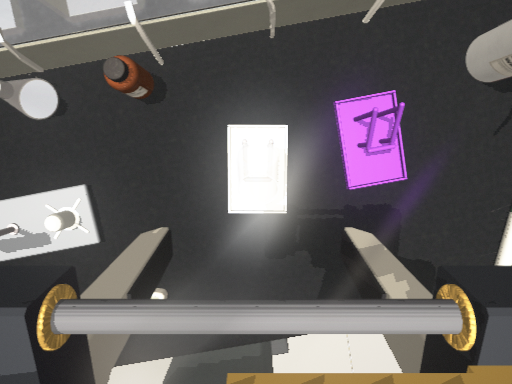

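```bash
python3 - <<'E'
from h import *
s=read_state();c=read_camera("wrist");g=c["frame"]
mm=np.zeros(g.shape[:2],bool);mm[110:225,215:300]=(g.min(2)>150)[110:225,215:300]
r,b=rect(c,mm,.012,s);print(r);print(np.round(b,1))
x=g[115:220,220:295].astype(float).min(2);x=np.clip((x-170)/85,0,1)**3*255
cv2.imwrite("pics/w1c.png",cv2.resize(x.astype(np.uint8),(525,735-140),interpolation=cv2.INTER_CUBIC))
# carrier free peg top
for n in ("top",): 
    t=read_camera(n)["frame"];x=t[160:215,295:335].astype(float).min(2);x=np.clip((x-150)/105,0,1)**3*255
    cv2.imwrite("pics/t1c.png",cv2.resize(x.astype(np.uint8),(400,550),interpolation=cv2.INTER_CUBIC))
E
```

```text
((552.9799194335938, -189.0105438232422), (89.14591217041016, 135.20314025878906), 79.83462524414062)
[[ 478.6 -221. ]
 [ 611.7 -244.8]
 [ 627.4 -157.1]
 [ 494.3 -133.2]]
```

View pics/w1c.png

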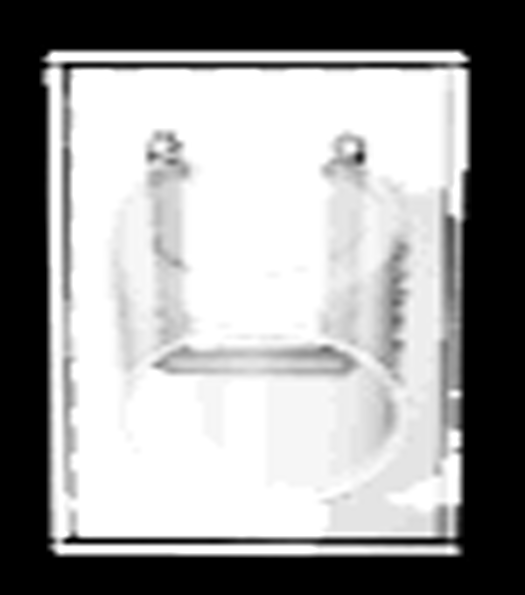

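View pics/t1c.png

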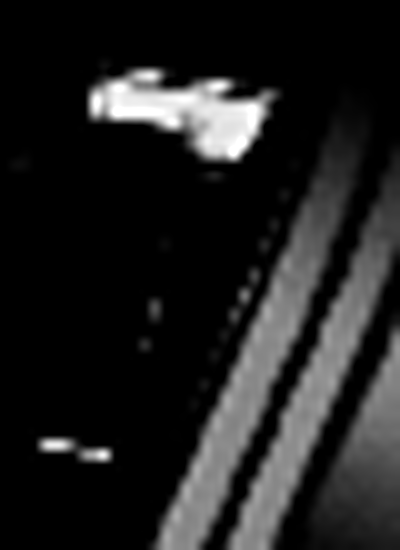

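```bash
python3 - <<'E'
from h import *
s=read_state();c=read_camera("wrist");g=c["frame"]
T=wfc(c,s);print(np.round(T,3),K(c))
for th in (180,210,235):
    mm=np.zeros(g.shape[:2],bool);mm[110:225,215:300]=(g.min(2)>th)[110:225,215:300]
    r,b=rect(c,mm,.012,s);print(th,r)
print(np.round(plane(c,[[227.5,124.5],[286.5,125.5],[228.5,212.5],[286,212.5]],.012,s),3))
E
```

```text
[[-0.179 -0.978 -0.11   0.581]
 [-0.984  0.178  0.02  -0.191]
 [ 0.     0.112 -0.994  0.457]
 [ 0.     0.     0.     1.   ]] (np.float64(329.5365171497018), 256.0553101519236, 190.60771009949227)
180 ((560.8018798828125, -186.29550170898438), (80.75789642333984, 119.83451843261719), 79.67842102050781)
210 ((561.49169921875, -186.3779296875), (80.47604370117188, 118.44756317138672), 79.67842102050781)
235 ((563.5309448242188, -186.77694702148438), (80.08404541015625, 114.29217529296875), 79.67842102050781)
[[ 0.626 -0.161  0.012]
 [ 0.61  -0.238  0.012]
 [ 0.509 -0.14   0.012]
 [ 0.495 -0.217  0.012]]
```

```bash
python3 - <<'E'
from h import *
go([.5672,-.1862,.0628],yaw(-10.25,10))
E
```

```text
jog [-0.0086 -0.0007  0.3776] [ 0.0003  0.0005 -0.0008] rows 3.777084617582921 0.010382355930339558
```

Request:
{"api": "jog_arm", "payload": {"motion": [1,-0.009,-0.001,0.1,0,0,0,1,-0.009,-0.001,0.2,0,0,0,1,-0.009,-0.001,0.26,0,0,0,1,-0.009,-0.001,0.32,0,0,0,1,-0.009,-0.001,0.378,0,0,0,1,-0.009,-0.001,0.378,0,0,0]}}

```text
t: 2.15
tool_pos: [0.5629, -0.1859, 0.0572]
orientation: [3.105, -0.284, 0.258]
force: [-0.8, 0.9, -0.7]
opening: 0.0926
```

```bash
python3 - <<'E'
from h import *
s=read_state();c=read_camera("wrist");print(s['t'],s['tool_pos'],s['force'])
g=c["frame"];
x=np.clip((g.astype(float)-120)/135,0,1)**2*255
cv2.imwrite("pics/w2.png",np.hstack([cv2.resize(x.astype(np.uint8)[120:380,100:420,::-1],(640,520))]))
c=read_camera("side");g=c["frame"];cv2.imwrite("pics/s2.png",cv2.resize(g[80:240,200:350,::-1],(600,600*160//150-60)))
go([.5672,-.1862,.0628],yaw(-10.25,10))
E
```

```text
2.15 [ 0.56294734 -0.18592446  0.05720403] [-0.84964461  0.89043754 -0.74426056]
jog [ 0.0021 -0.0018 -0.0003] [ 0.0003  0.0014 -0.002 ] rows 0.027553372832253183 0.025540207875788506
```

View pics/w2.png

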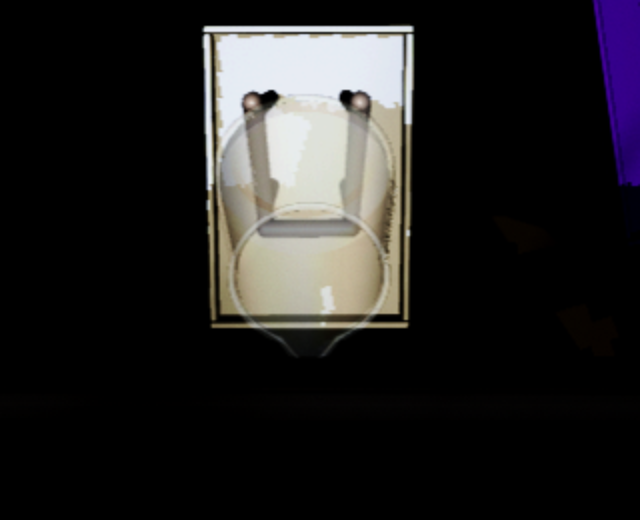

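View pics/s2.png

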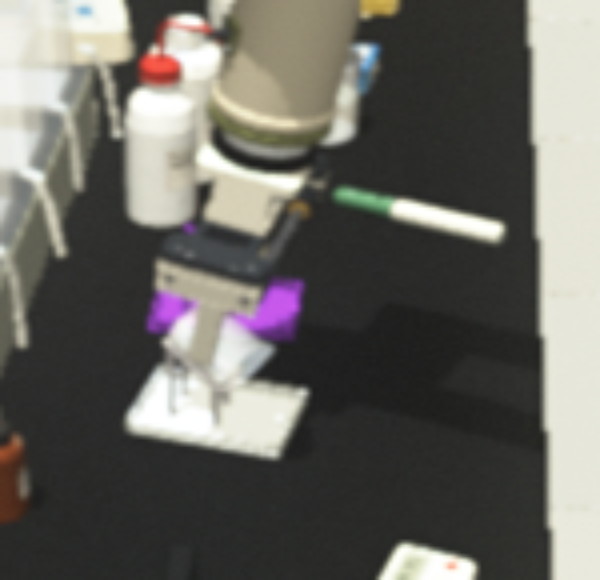

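Request:
{"api": "jog_arm", "payload": {"motion": [0.6,0,0,0,0,0,0,0.55,0,0,0,0,0,0,0.3,0,0,0,0,0,0,0.3,0,0,0,0,0,0,0.3,0,0,0,0,0,0,0.3,0,0,0,0,0,0,0.3,0,0,0,0,0,0], "grip_force": 8}}

```text
t: 2.95
tool_pos: [0.5661, -0.1856, 0.0626]
orientation: [3.104, -0.283, 0.267]
force: [-2.0, 10.7, 5.7]
opening: 0.0423
```

```bash
python3 - <<'E'
from h import *
s=read_state();print(s['t'],s['tool_pos'],s['force'],s['opening'])
E
```

```text
2.95 [ 0.56608796 -0.18564569  0.06261177] [-2.03760151 10.73611717  5.68438248] 0.04229792003601554
```

```bash
python3 - <<'E'
from h import *
s=read_state();c=read_camera("wrist");print(s['t'],s['opening'],s['force'])
g=c["frame"];
x=np.clip((g.astype(float)-90)/165,0,1)**2*255
cv2.imwrite("pics/w3.png",np.hstack([cv2.resize(x.astype(np.uint8)[120:380,100:420,::-1],(640,520))]))
c=read_camera("side");g=c["frame"];cv2.imwrite("pics/s3.png",cv2.resize(g[120:220,210:310,::-1],(600,600),interpolation=cv2.INTER_CUBIC))
E
```

```text
2.95 0.04229792003601554 [-2.03760151 10.73611717  5.68438248]
```

View pics/w3.png

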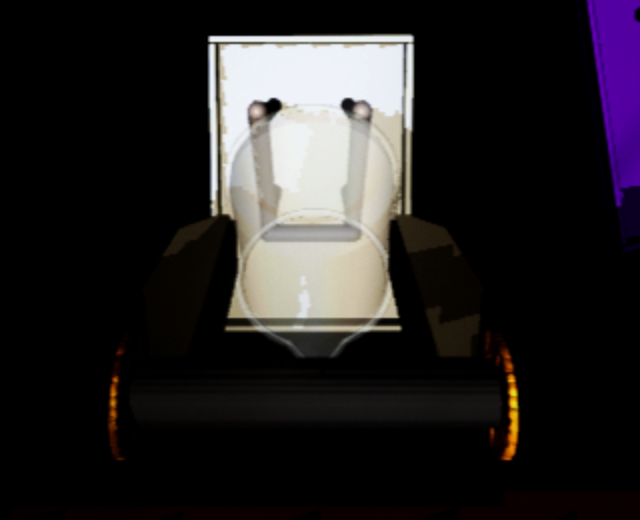

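View pics/s3.png

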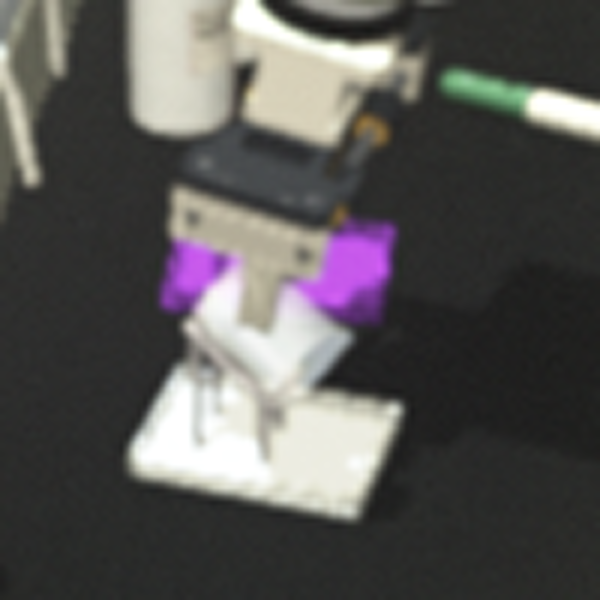

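```bash
python3 - <<'E'
from h import *
s=read_state();c=read_camera("side");
M=R.from_rotvec(s["orientation"]).as_matrix();p=s["tool_pos"]
y=np.radians(-10.25);h=np.array([np.cos(y),np.sin(y),0]);m=np.array([.5605,-.1848,.078]);a=-(h+[0,0,1])/np.sqrt(2)
n=np.cross(a,M[:,1])
P=[p,p-.019*M[:,2],p+.0212*-M[:,1],p+.0212*M[:,1],m-.03*a,m+.03*a]
q=proj(c,P);print(np.round(np.c_[(q-[210,120])*6],0))
cw=read_camera("wrist");q=proj(cw,P,s);print(np.round((q-[100,120])*2))
print(M)
E
```

```text
[[259. 349.]
 [265. 319.]
 [246. 373.]
 [272. 325.]
 [229. 283.]
 [310. 367.]]
[[304. 202.]
 [303. 227.]
 [238. 203.]
 [370. 202.]
 [303. 173.]
 [306. 278.]]
[[ 0.96906351 -0.18038113  0.1684594 ]
 [-0.17811045 -0.98359417 -0.02862111]
 [ 0.17085839 -0.0022687  -0.98529298]]
```

Request:
{"api": "jog_arm", "payload": {"motion": [0.6,0,0,0,0,0,0,0.7,0,0,0,0,0,0,0.75,0,-0.003,0,0,0,0,0.75,0,-0.003,0.02,0,0,0,0.75,0,-0.003,0.032,0,0,0,0.75,0,-0.003,0.032,0,0,0]}}

```text
t: 3.75
tool_pos: [0.5679, -0.1839, 0.0448]
orientation: [3.105, -0.283, 0.263]
force: [-0.4, 0.3, -0.3]
opening: 0.0698
```

```bash
python3 - <<'E'
from h import *
s=read_state();c=read_camera("wrist");print(s['t'],s['tool_pos'],s['opening'],s['force'])
g=c["frame"];
x=np.clip((g.astype(float)-90)/165,0,1)**2*255
q=proj(c,[s["tool_pos"]],s);print((q-[100,120])*2)
cv2.imwrite("pics/w4.png",np.hstack([cv2.resize(x.astype(np.uint8)[120:380,100:420,::-1],(640,520))]))
c=read_camera("side");g=c["frame"];cv2.imwrite("pics/s4.png",cv2.resize(g[120:220,210:310,::-1],(600,600),interpolation=cv2.INTER_CUBIC))
print((proj(c,[s["tool_pos"]])-[210,120])*6)
E
```

```text
3.75 [ 0.56791881 -0.18387599  0.04480185] 0.06984605432607353 [-0.3611205   0.30091339 -0.27382063]
[[304.06299628 202.48269638]]
[[255.20691583 378.36997776]]
```

View pics/w4.png

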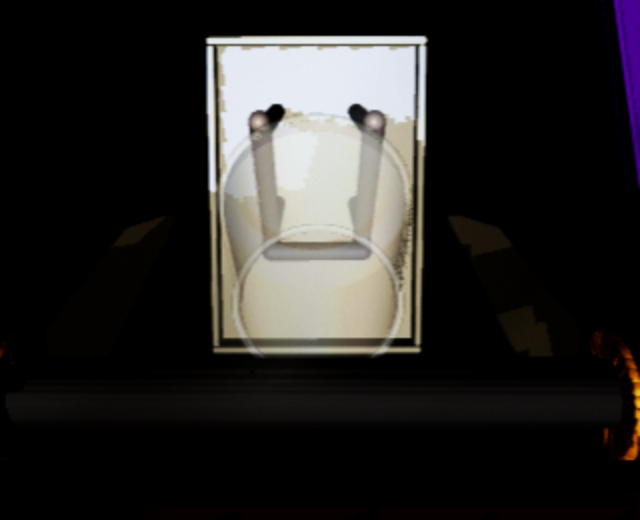

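View pics/s4.png

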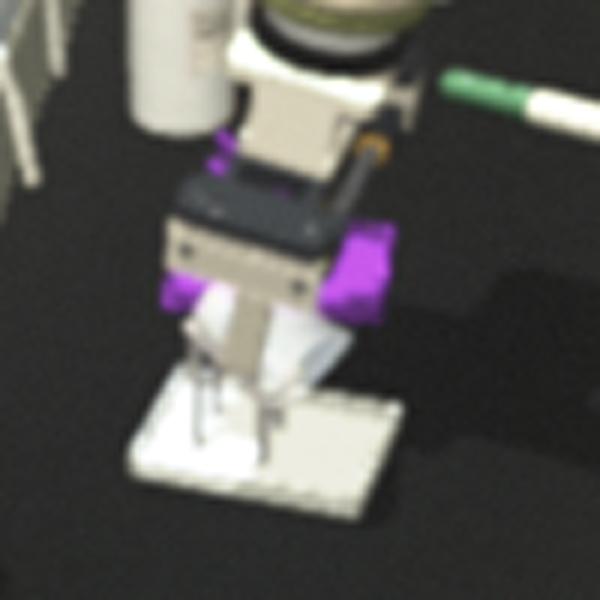

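Request:
{"api": "jog_arm", "payload": {"motion": [0.6,0,0,0,0,0,0,0.55,0,0,0,0,0,0,0.4,0,0,0,0,0,0,0.4,0,0,0,0,0,0,0.4,0,0,0,0,0,0], "grip_force": 8}}

```text
t: 4.35
tool_pos: [0.5688, -0.1845, 0.0464]
orientation: [3.104, -0.283, 0.266]
force: [-1.5, -0.8, 0.4]
opening: 0.0477
```

```bash
python3 - <<'E'
from h import *
s=read_state();c=read_camera("wrist");print(s['t'],s['tool_pos'],s['opening'],s['force'])
g=c["frame"];
x=np.clip((g.astype(float)-60)/195,0,1)**1.5*255
cv2.imwrite("pics/w5.png",np.hstack([cv2.resize(x.astype(np.uint8)[120:380,100:420,::-1],(640,520))]))
E
```

```text
4.35 [ 0.56875326 -0.18449812  0.04642502] 0.047734052325938296 [-1.46806205 -0.75365953  0.42133023]
```

View pics/w5.png

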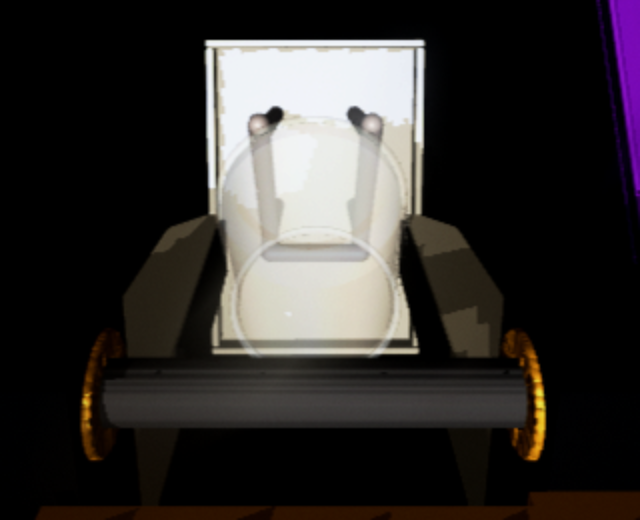

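```bash
python3 - <<'E'
from h import *
s=read_state();p=s['tool_pos']
y=np.radians(-10.25);h=np.array([np.cos(y),np.sin(y),0]);m=np.array([.5605,-.1848,.078]);a=-(h+[0,0,1])/np.sqrt(2)
M=R.from_rotvec(s['orientation']).as_matrix();print("m in tool",M.T@(m-p),"a",M.T@a)
np.save("rel.npy",np.r_[M.T@(m-p),M.T@a])
go(p+[0,0,.03],M,s);go(p+[0,0,.13],M,s)
E
```

```text
m in tool [-0.00260166  0.00172886 -0.03248234] a [-0.81707611  0.00313124  0.57652131]
jog [ 0.0102 -0.0001 -0.0591] [0. 0. 0.] rows 0.5999999999999999 0.0
jog [ 0.0442 -0.0005 -0.2562] [0. 0. 0.] rows 2.6 0.0
```

Request:
{"api": "jog_arm", "payload": {"motion": [0.4,0.004,0,-0.02,0,0,0,0.4,0.008,0,-0.045,0,0,0,0.4,0.014,0,-0.08,0,0,0,0.4,0.02,0,-0.12,0,0,0,0.4,0.028,0,-0.16,0,0,0,0.4,0.035,0,-0.2,0,0,0,0.4,0.044,0,-0.256,0,0,0,0.4,0.044,0,-0.256,0,0,0]}}

```text
t: 5.2
tool_pos: [0.5716, -0.1859, 0.1831]
orientation: [3.1, -0.282, 0.28]
force: [-0.2, -1.0, -0.3]
opening: 0.0479
```

```bash
python3 - <<'E'
from h import *
s=read_state();print(s['t'],s['tool_pos'],s['opening'],s['force'])
c=read_camera("side");g=c["frame"];cv2.imwrite("pics/s5.png",cv2.resize(g[90:210,200:320,::-1],(600,600),interpolation=cv2.INTER_CUBIC))
E
```

```text
5.2 [ 0.57156647 -0.18586496  0.18312212] 0.04792082431651608 [-0.20982329 -1.03528367 -0.25660168]
```

View pics/s5.png

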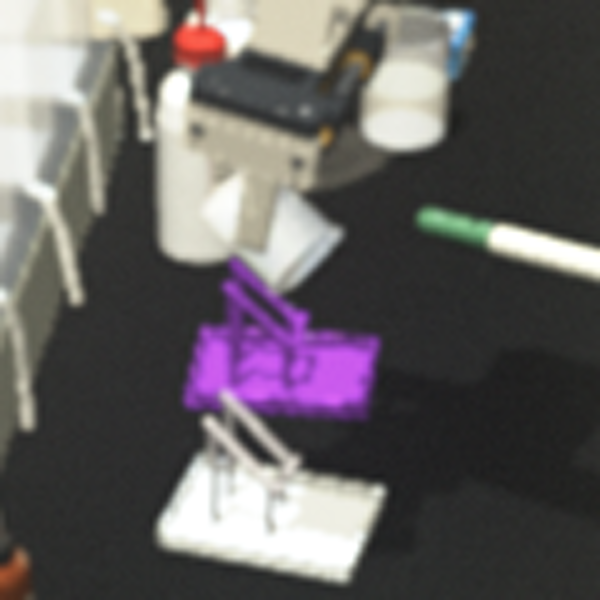

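```bash
python3 - <<'E'
from h import *
c=read_camera("top");g=c["frame"]
mm=np.zeros(g.shape[:2],bool);mm[180:218,145:242]=(g.min(2)>100)[180:218,145:242]
r,b=rect(c,mm,.013);print(r)
print(plane(c,[226.6,196.6],.042))
x=g[178:218,205:245].astype(float);cv2.imwrite("pics/t6.png",cv2.resize(x[:,:,::-1].astype(np.uint8),(600,600),interpolation=cv2.INTER_CUBIC))
rel=np.load("rel.npy");M=yaw(20,54.8);peg=np.array([.5390,.0852])
print(M@rel[3:])
mid=np.r_[peg,.17];t=mid-M@rel[:3];print(t);go(t,M)
E
```

```text
((538.1675415039062, 185.43258666992188), (83.75495910644531, 270.4670104980469), 0.7879988551139832)
[[0.53718491 0.08167704 0.042     ]]
[ 0.00117655 -0.00290397 -0.99999509]
[0.56475998 0.09641569 0.15340206]
jog [-0.1179 -0.5519  0.0305] [ 0.1847  0.486  -0.2928] rows 5.6516505980902 6.2516474500321895
```

View pics/t6.png

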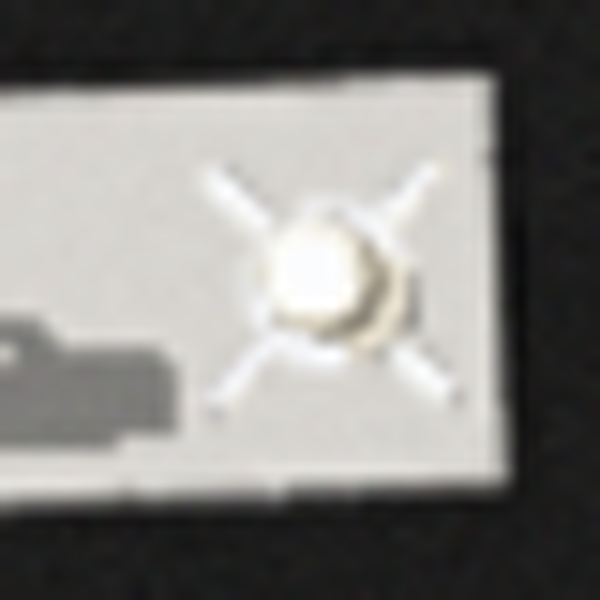

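```bash
python3 - <<'E'
from h import *
c=read_camera("top")
f=lambda p:[205+p[0]/15-.5,178+p[1]/15-.5]
print(plane(c,[f(p) for p in((212,172),(432,172),(217,403),(450,398),(328,284))],.015))
print(plane(c,[f((315,275))],.048))
E
```

```text
[[0.56324924 0.10743913 0.015     ]
 [0.56192341 0.06281071 0.015     ]
 [0.51633339 0.10741971 0.015     ]
 [0.51596832 0.06027405 0.015     ]
 [0.53978858 0.08441871 0.015     ]]
[[0.5390981  0.08443389 0.048     ]]
```

Request:
{"api": "jog_arm", "payload": {"motion": [0.4,-0.02,-0.1,-0.06,0.02,0.06,-0.035,0.4,-0.04,-0.2,-0.05,0.06,0.15,-0.09,0.4,-0.06,-0.29,-0.03,0.09,0.24,-0.15,0.4,-0.08,-0.38,0,0.12,0.32,-0.2,0.4,-0.1,-0.47,0.02,0.155,0.41,-0.25,0.4,-0.118,-0.552,0.03,0.185,0.486,-0.293,0.4,-0.118,-0.552,0.03,0.185,0.486,-0.293,0.4,-0.118,-0.552,0.03,0.185,0.486,-0.293]}}

```text
t: 6.15
tool_pos: [0.5984, 0.095, 0.1613]
orientation: [-2.624, -0.475, -1.308]
force: [0.3, -0.7, -1.0]
opening: 0.0477
```

```bash
python3 - <<'E'
from h import *
s=read_state();print(s['t'],s['q'],s['tool_pos'],s['opening'],s['force'])
for n in("side","top"):
  c=read_camera(n);g=c["frame"];o=(180,200) if n=="side" else(140,150)
  cv2.imwrite(f"pics/{n}7.png",cv2.resize(g[o[1]:o[1]+120,o[0]:o[0]+120,::-1],(600,600),interpolation=cv2.INTER_CUBIC))
rel=np.load("rel.npy");M=yaw(20,54.8);peg=np.array([.5390,.0852])
mid=np.r_[peg,.17];t=mid-M@rel[:3];go(t,M)
E
```

```text
6.15 [-0.25471821 -0.66768985  2.49801537  0.84783699  0.67568428  0.4503673 ] [0.59836609 0.0950049  0.16129935] 0.04769635252587921 [ 0.27684406 -0.74325291 -1.01895174]
jog [-0.0465 -0.0276 -0.0394] [-0.0104  0.0218 -0.0038] rows 0.6689374524329844 0.25672946894601395
```

View pics/side7.png

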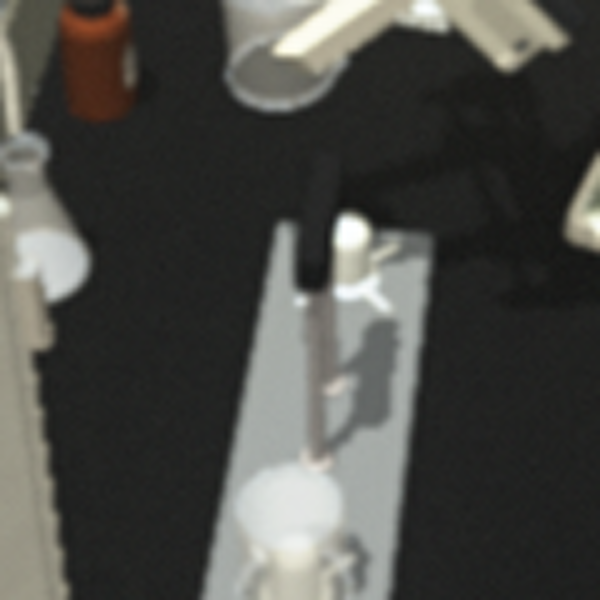

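View pics/top7.png

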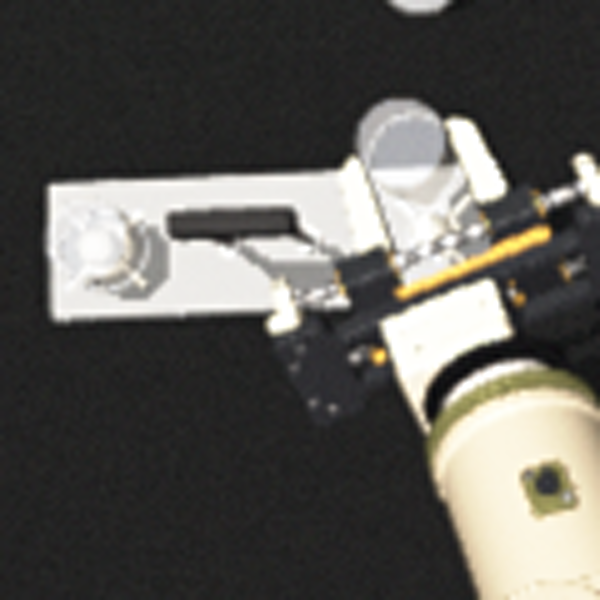

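```bash
cat > kin.py <<'E'
from h import *
from scipy.optimize import least_squares
Q=[[-1.191411,.131142,1.489253,0,1.522986,-.085409],[-.54478,-.19821,1.72013,.06262,1.45664,1.20213],[-.44215,-.16138,1.67579,.04573,1.45888,1.30216],[-.254718,-.667690,2.498015,.847837,.675684,.450367]]
P=[[.26873,-.53577,.18671],[.50949,-.21917,.24334],[.54057,-.17874,.24993],[.59837,.09500,.16130]]
O=[[-3.05541627e+00,-7.23135856e-01,4.2e-4],[3.102,-.277,.271],[3.102,-.272,.271],[-2.624,-.475,-1.308]]
def fk(q,k,s4=1,s6=1):
    a1,d1,a2,a3,d4,d6=k
    r=lambda ax,t:R.from_euler(ax,t).as_matrix()
    M=r('z',q[0]);p=M@[a1,0,d1]
    M=M@r('y',q[1]);p=p+M@[0,0,a2]
    M=M@r('y',q[2]);p=p+M@[a3,0,d4]
    M=M@r('z',s4*q[3])@r('y',q[4])@r('z',s6*q[5]);p=p+M@[0,0,d6]
    return p,M
def fit(s4,s6):
    f=lambda k:np.concatenate([fk(q,k,s4,s6)[0]-p for q,p in zip(Q,P)])
    return least_squares(f,[0.05,.4,.4,0,.4,.3])
E
python3 - <<'E'
from kin import *
for s4 in(1,-1):
  for s6 in(1,-1):
    r=fit(s4,s6);print(s4,s6,r.x,np.abs(r.fun).max())
    for q,o in zip(Q,O):
        M=fk(q,r.x,s4,s6)[1];print((R.from_matrix(M).inv()*R.from_rotvec(o)).as_rotvec().round(3))
E
```

```text
1 1 [-0.11080878  0.40154347  0.46207339  0.11442521  0.65662078  0.53492007] 0.04696520599826673
[ 0.    -0.     1.571]
[ 0.    -0.     1.571]
[-0.    -0.     1.571]
[ 0.    -0.     1.571]
1 -1 [-0.11080878  0.40154347  0.46207339  0.11442521  0.65662078  0.53492007] 0.04696520599826673
[ 0.  -0.   1.4]
[-0.    -0.    -2.308]
[-0.     0.    -2.108]
[ 0.    -0.     2.472]
-1 1 [ 0.80303269 -0.28638531 -0.30506449 -0.32111723 -0.19463237 -0.50912298] 0.06395377634841132
[ 0.    -0.     1.571]
[0.056 0.126 1.583]
[0.05  0.088 1.58 ]
[-0.468  1.345  2.678]
-1 -1 [ 0.80303269 -0.28638531 -0.30506449 -0.32111723 -0.19463237 -0.50912298] 0.06395377634841132
[ 0.  -0.   1.4]
[ 0.11  -0.111 -2.29 ]
[ 0.078 -0.077 -2.096]
[ 0.865 -0.865 -2.132]
```

```bash
cat >> kin.py <<'E'
def fk(q,k,*_):
    a1,d1,a2,a3,d4,d6,a5,b=k
    r=lambda ax,t:R.from_euler(ax,t).as_matrix()
    M=r('z',q[0]);p=M@[a1,0,d1]
    M=M@r('y',q[1]);p=p+M@[0,0,a2]
    M=M@r('y',q[2]);p=p+M@[a3,0,d4]
    M=M@r('z',q[3]);p=p+M@[0,b,0]
    M=M@r('y',q[4]);p=p+M@[a5,0,d6];M=M@r('z',q[5])
    return p,M@r('z',np.pi/2)
def fit(reg=1e-3):
    f=lambda k:np.concatenate([fk(q,k)[0]-p for q,p in zip(Q,P)]+[reg*(k-np.array([.0,.4,.4,0,.4,.25,0,0]))])
    return least_squares(f,[0.05,.4,.4,0,.4,.3,0,0])
E
python3 - <<'E'
from kin import *
r=fit();print(r.x.round(4),r.fun[:12].round(4))
E
```

```text
[-0.0074  0.3272  0.3672  0.0914  0.6116  0.3833  0.049   0.0519] [ 0.0007  0.0002 -0.0002 -0.0004 -0.0005  0.0004 -0.0001 -0.0002 -0.0003
  0.      0.0001  0.    ]
```

```bash
cat >> kin.py <<'E'
LO=np.array([-2.96,-.89,.02,-1.34,0,-2.66]);HI=np.array([2.96,2.26,2.5,4.48,2.73,2.66])
def ik(p,M,q0,k):
    def f(q):
        pp,MM=fk(q,k);return np.r_[(pp-p)*5,R.from_matrix(MM.T@M).as_rotvec()]
    return least_squares(f,np.clip(q0,LO+.001,HI-.001),bounds=(LO,HI))
E
python3 - <<'E'
from kin import *
k=fit().x;rel=np.load("rel.npy");peg=np.array([.5392,.0849])
for z in(.17,.045):
  q=np.array(Q[3])
  for hd in(0,20,40,60,75,90,105):
    M=yaw(hd,54.8);t=np.r_[peg,z]-M@rel[:3];r=ik(t,M,q,k);q=r.x;print(z,hd,t.round(3),q.round(2),round(r.cost,5))
E
```

```text
0.17 0 [0.567 0.087 0.153] [ 0.24 -0.88  2.5  -0.36  0.65  2.01] 0.0015
0.17 20 [0.565 0.096 0.153] [-0.26 -0.73  2.5   0.73  0.76  0.56] 0.00569
0.17 40 [0.56  0.104 0.153] [-0.44 -0.45  2.44  1.09  0.99 -0.13] 0.0
0.17 60 [0.552 0.11  0.153] [-0.48 -0.1   2.17  1.03  1.26 -0.4 ] 0.0
0.17 75 [0.545 0.112 0.153] [-0.46  0.11  1.97  0.94  1.43 -0.52] 0.0
0.17 90 [0.537 0.113 0.153] [-0.42  0.29  1.76  0.85  1.6  -0.62] 0.0
0.17 105 [0.53  0.112 0.153] [-0.35  0.45  1.56  0.75  1.75 -0.72] 0.0
0.045 0 [0.567 0.087 0.028] [ 0.37 -0.51  2.5  -0.9   0.42  2.66] 0.00197
0.045 20 [0.565 0.096 0.028] [-0.3  -0.27  2.5   1.22  0.6  -0.08] 0.01367
0.045 40 [0.56  0.104 0.028] [-0.42 -0.08  2.45  1.37  0.85 -0.58] 0.0
0.045 60 [0.552 0.11  0.028] [-0.48  0.19  2.17  1.13  1.13 -0.67] 0.0
0.045 75 [0.545 0.112 0.028] [-0.47  0.36  1.96  0.98  1.3  -0.72] 0.0
0.045 90 [0.537 0.113 0.028] [-0.42  0.51  1.75  0.85  1.47 -0.78] 0.0
0.045 105 [0.53  0.112 0.028] [-0.36  0.64  1.55  0.73  1.62 -0.85] 0.0
```

```bash
python3 - <<'E'
from h import *
rel=np.load("rel.npy");M=yaw(80,54.8);peg=np.array([.5392,.0849])
print(M@rel[3:])
t=np.r_[peg,.17]-M@rel[:3];print(t);go(t,M)
E
```

```text
[ 3.10318358e-03 -4.33064548e-04 -9.99995091e-01]
[0.54236692 0.11281664 0.15340206]
jog [-0.0654 -0.0741 -0.0632] [ 0.5282  0.015  -0.3966] rows 1.1728898937620216 6.922266303038453
```

Request:
{"api": "jog_arm", "payload": {"motion": [0.4,-0.02,-0.02,-0.02,0.05,0.001,-0.038,0.4,-0.03,-0.03,-0.03,0.12,0.003,-0.09,0.4,-0.04,-0.04,-0.04,0.2,0.005,-0.15,0.4,-0.05,-0.055,-0.05,0.27,0.008,-0.203,0.4,-0.06,-0.065,-0.06,0.34,0.01,-0.255,0.4,-0.065,-0.074,-0.063,0.41,0.012,-0.308,0.4,-0.065,-0.074,-0.063,0.48,0.014,-0.36,0.4,-0.065,-0.074,-0.063,0.528,0.015,-0.397]}}

```text
t: 7.05
tool_pos: [0.5411, 0.1113, 0.1512]
orientation: [-1.811, -1.515, -0.926]
force: [-0.3, -0.0, 0.6]
opening: 0.0479
```

Request:
{"api": "jog_arm", "payload": {"motion": [0.4,0,0,0,0,0,0,0.4,0,0,0,0,0,0]}}

```text
t: 7.25
tool_pos: [0.5399, 0.1109, 0.1493]
orientation: [-1.815, -1.509, -0.919]
force: [0.2, -0.1, -0.5]
opening: 0.048
```

```bash
python3 - <<'E'
from h import *
s=read_state();print(s['t'],s['q'],s['tool_pos'],s['opening'],s['force'])
for n in("side","top"):
  c=read_camera(n);g=c["frame"];o=(190,190) if n=="side" else(170,150)
  cv2.imwrite(f"pics/{n}8.png",cv2.resize(g[o[1]:o[1]+100,o[0]:o[0]+100,::-1],(600,600),interpolation=cv2.INTER_CUBIC))
rel=np.load("rel.npy");M=yaw(80,54.8);peg=np.array([.5392,.0849])
mid=np.r_[peg,.17];t=mid-M@rel[:3];go(t,M)
E
```

```text
7.25 [-0.51652218  0.15750685  1.86302191  0.8691929   1.57135143 -0.54437849] [0.53992543 0.11093122 0.14931571] 0.047956188900747 [ 0.19694923 -0.09697983 -0.48014419]
jog [ 0.0072  0.0043 -0.0006] [-0.0045  0.003  -0.0067] rows 0.08372131374137537 0.08986703553273234
```

View pics/side8.png

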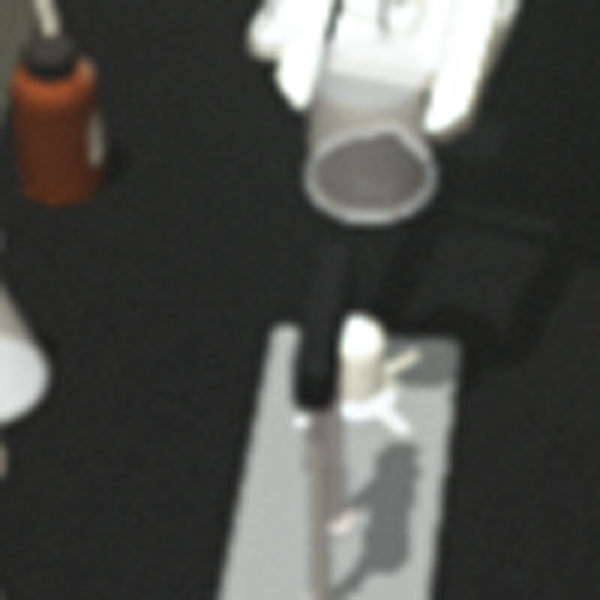

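View pics/top8.png

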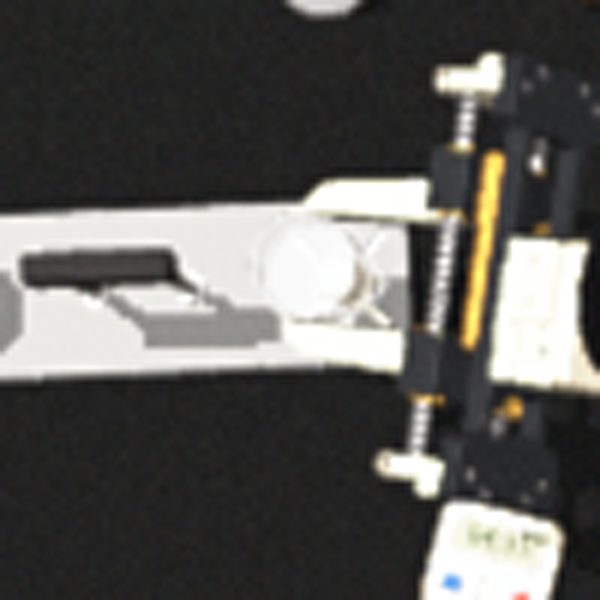

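```bash
python3 - <<'E'
from h import *
s=read_camera("side");t=read_camera("top")
f=lambda p,o:[(p[0]+.5)/6-.5+o[0],(p[1]+.5)/6-.5+o[1]]
for z in(.13,.14,.15): print(z,plane(s,[f(p,(190,190)) for p in ((371,175),(305,175),(437,180))],z).round(4))
for z in(.19,.20,.21): print(z,plane(t,[f((311,272),(170,150))],z).round(4))
S=read_state();rel=np.load("rel.npy");M=R.from_rotvec(S['orientation']).as_matrix()
m=S['tool_pos']+M@rel[:3];a=M@rel[3:];print(S['tool_pos'],"pred base",m-.03*a,"mouth",m+.03*a)
P=[m+.03*a,m-.03*a];print((proj(s,P)-[190,190])*6,(proj(t,P)-[170,150])*6)
# peg top by side
print(plane(s,[f((363,330),(190,190))],.05))
E
```

```text
0.13 [[0.5379 0.0742 0.13  ]
 [0.5647 0.0776 0.13  ]
 [0.5107 0.0739 0.13  ]]
0.14 [[0.5364 0.0854 0.14  ]
 [0.5629 0.0887 0.14  ]
 [0.5096 0.0851 0.14  ]]
0.15 [[0.535  0.0966 0.15  ]
 [0.5611 0.0999 0.15  ]
 [0.5085 0.0963 0.15  ]]
0.19 [[0.5307 0.0841 0.19  ]]
0.2 [[0.5299 0.0833 0.2   ]]
0.21 [[0.5291 0.0824 0.21  ]]
[0.54019319 0.11146867 0.15104608] pred base [0.53745914 0.08368068 0.1977467 ] mouth [0.53698738 0.08350388 0.13774881]
[[367.74573823 173.44679075]
 [366.04881734  58.70259786]] [[319.60325607 264.70323627]
 [307.63143195 252.75483727]]
[[0.54032523 0.08374602 0.05      ]]
```

```bash
python3 - <<'E'
from h import *
rel=np.load("rel.npy");M=yaw(80,54.8)
for z in (.095,):
  t=np.r_[.5395,.0845,z]-M@rel[:3];print(t);go(t,M)
E
```

```text
[0.54266692 0.11241664 0.07840206]
jog [-0.1167  0.0061  0.0865] [-0.0041  0.0028 -0.0052] rows 1.4538460942281795 0.07512319074637346
```

Request:
{"api": "jog_arm", "payload": {"motion": [0.4,-0.03,0.003,0.022,-0.004,0.003,-0.005,0.4,-0.06,0.006,0.044,-0.004,0.003,-0.005,0.4,-0.09,0.006,0.066,-0.004,0.003,-0.005,0.4,-0.117,0.006,0.087,-0.004,0.003,-0.005,0.4,-0.117,0.006,0.087,-0.004,0.003,-0.005,0.4,-0.117,0.006,0.087,-0.004,0.003,-0.005]}}

```text
t: 8.05
tool_pos: [0.5423, 0.1127, 0.0787]
orientation: [-1.81, -1.516, -0.938]
force: [0.2, -0.4, -0.2]
opening: 0.0482
```

```bash
python3 - <<'E'
from h import *
S=read_state();print(S['t'],S['tool_pos'],S['opening'],S['force'])
s=read_camera("side");t=read_camera("top")
for n,c in(("side",s),("top",t)):
  g=c["frame"];o=(220,210) if n=="side" else(190,160)
  cv2.imwrite(f"pics/{n}9.png",cv2.resize(g[o[1]:o[1]+60,o[0]:o[0]+60,::-1],(600,600),interpolation=cv2.INTER_CUBIC))
rel=np.load("rel.npy");M=R.from_rotvec(S['orientation']).as_matrix()
m=S['tool_pos']+M@rel[:3];a=M@rel[3:];print("base",m-.03*a,"mouth",m+.03*a,a)
P=[m+.03*a,m-.03*a];print((proj(s,P)-[220,210])*10+5,(proj(t,P)-[190,160])*10+5)
E
```

```text
8.05 [0.54232236 0.11271663 0.07868272] 0.04819280576770029 [ 0.23356915 -0.44826942 -0.2386656 ]
base [0.53908271 0.08478505 0.1252652 ] mouth [0.5392162  0.084798   0.06526535] [ 2.22488105e-03  2.15852366e-04 -9.99997502e-01]
[[309.35703926 311.1700503 ]
 [308.89972557 135.0363745 ]] [[354.04386935 358.48000855]
 [336.70910286 342.40362605]]
```

View pics/side9.png

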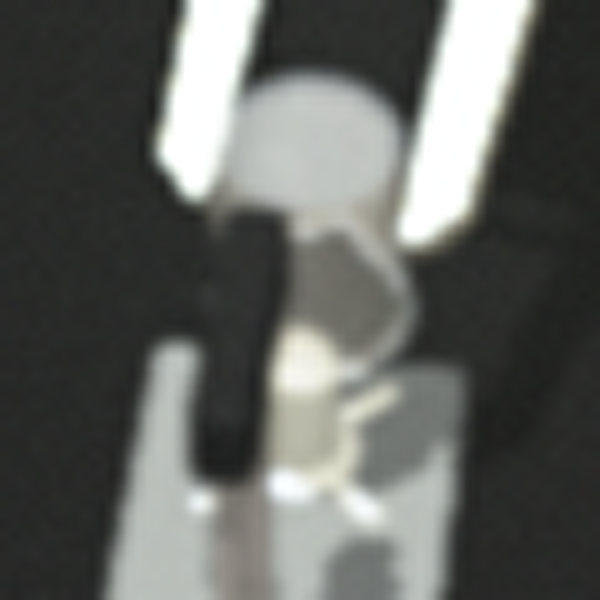

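View pics/top9.png

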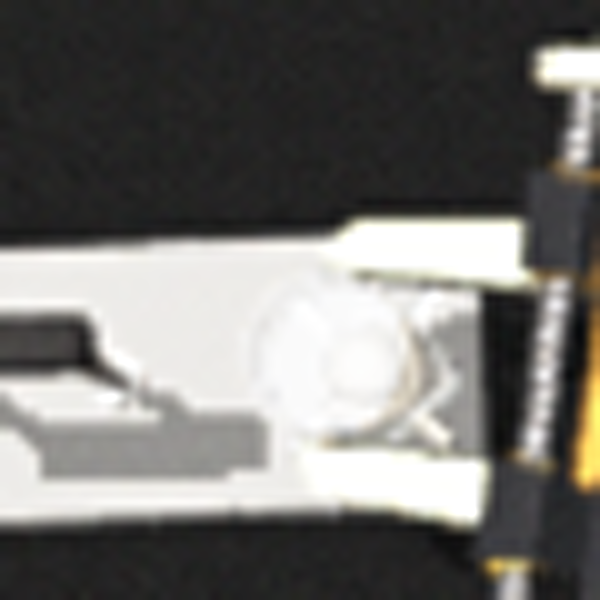

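```bash
python3 - <<'E'
from h import *
rel=np.load("rel.npy");M=yaw(80,54.8)
for z in (.095,.062,.050):
  t=np.r_[.5418,.0845,z]-M@rel[:3];print(t);go(t,M)
E
```

```text
[0.54496692 0.11241664 0.07840206]
jog [-0.001   0.0034  0.0019] [0.0008 0.0001 0.0004] rows 0.04037814976113227 0.00923003678028689
[0.54496692 0.11241664 0.04540206]
jog [-0.0549  0.0033  0.04  ] [0.0008 0.0001 0.0004] rows 0.6801646622541091 0.00923003678028689
[0.54496692 0.11241664 0.03340206]
jog [-0.0746  0.0033  0.0538] [0.0008 0.0001 0.0004] rows 0.9199228197258608 0.00923003678028689
```

Request:
{"api": "jog_arm", "payload": {"motion": [0.4,0,0.004,0,0,0,0,0.4,-0.01,0.004,0.008,0,0,0,0.4,-0.02,0.004,0.015,0,0,0,0.4,-0.032,0.004,0.023,0,0,0,0.4,-0.044,0.004,0.032,0,0,0,0.4,-0.055,0.004,0.04,0,0,0,0.4,-0.055,0.004,0.04,0,0,0]}}

```text
t: 8.85
tool_pos: [0.5444, 0.1128, 0.044]
orientation: [-1.809, -1.516, -0.937]
force: [-0.0, -0.4, -0.9]
opening: 0.0476
```

```bash
python3 - <<'E'
from h import *
S=read_state();print(S['t'],S['tool_pos'],S['opening'],S['force'])
s=read_camera("side");t=read_camera("top")
for n,c in(("side",s),("top",t)):
  g=c["frame"];o=(220,210) if n=="side" else(190,160)
  cv2.imwrite(f"pics/{n}10.png",cv2.resize(g[o[1]:o[1]+60,o[0]:o[0]+60,::-1],(600,600),interpolation=cv2.INTER_CUBIC))
rel=np.load("rel.npy");M=R.from_rotvec(S['orientation']).as_matrix()
m=S['tool_pos']+M@rel[:3];a=M@rel[3:];print("base",m-.03*a,"mouth",m+.03*a,a)
E
```

```text
8.85 [0.54439201 0.11284654 0.04398163] 0.04764468874913168 [-0.02416719 -0.4146181  -0.90685385]
base [0.54116709 0.08491188 0.09056328] mouth [0.54129002 0.08492785 0.03056341] [ 2.04889655e-03  2.66163423e-04 -9.99997866e-01]
```

View pics/side10.png

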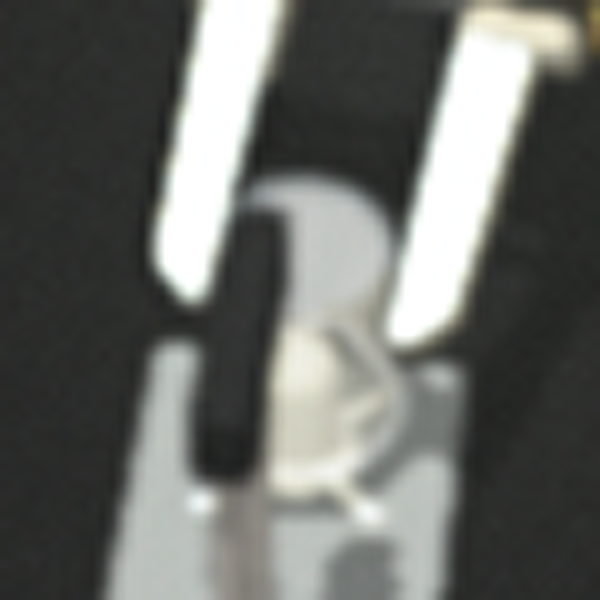

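View pics/top10.png

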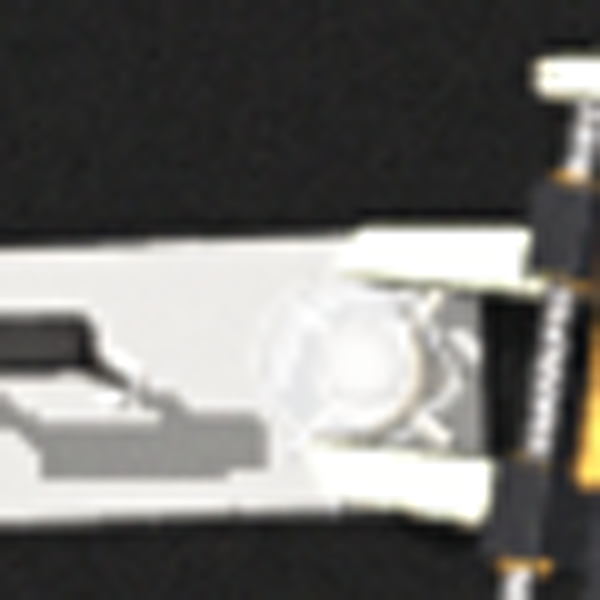

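Request:
{"api": "jog_arm", "payload": {"motion": [0.4,-0.006,0,0.004,0,0,0,0.4,-0.012,0,0.008,0,0,0,0.4,-0.017,0,0.012,0,0,0,0.4,-0.021,0,0.0145,0,0,0,0.4,-0.021,0,0.0145,0,0,0]}}

```text
t: 9.45
tool_pos: [0.5448, 0.1125, 0.0319]
orientation: [-1.809, -1.517, -0.938]
force: [0.5, -0.2, 0.3]
opening: 0.0478
```

```bash
cat > look.py <<'E'
from h import *
import sys
S=read_state();print(S['t'],S['tool_pos'],S['opening'],S['force'],S['wrist_torque'])
rel=np.load("rel.npy");M=R.from_rotvec(S['orientation']).as_matrix()
m=S['tool_pos']+M@rel[:3];a=M@rel[3:];print("base",m-.03*a,"mouth",m+.03*a,a)
E
python3 look.py
```

```text
9.45 [0.54479383 0.11253708 0.03191539] 0.04775116399572195 [ 0.46702403 -0.19203536  0.26314868] [-0.38357636  0.02579536 -0.00585787]
base [0.54152934 0.08461087 0.07849935] mouth [0.54170098 0.08461621 0.0184996 ] [ 2.86055249e-03  8.89007080e-05 -9.99995905e-01]
```

Request:
{"api": "jog_arm", "payload": {"motion": [0.4,-0.0025,0,0.0015,0,0,0,0.4,-0.004,0,0.003,0,0,0,0.4,-0.004,0,0.003,0,0,0]}}

```text
t: 9.75
tool_pos: [0.5448, 0.1126, 0.0293]
orientation: [-1.809, -1.517, -0.938]
force: [0.2, 0.1, -0.8]
opening: 0.0475
```

Request:
{"api": "jog_arm", "payload": {"motion": [0.4,-0.0016,0,0.0012,0,0,0,0.4,-0.0016,0,0.0012,0,0,0]}}

```text
t: 9.95
tool_pos: [0.5448, 0.1127, 0.0283]
orientation: [-1.809, -1.517, -0.938]
force: [-0.1, 0.2, -0.2]
opening: 0.0475
```

```bash
python3 look.py
```

```text
9.95 [0.54475172 0.1127073  0.02827946] 0.04745366588467352 [-0.10717607  0.18146042 -0.23482396] [-0.41942402  0.01494713 -0.04895689]
base [0.54149362 0.08477636 0.07486104] mouth [0.54165596 0.08478791 0.01486126] [ 2.70559463e-03  1.92529174e-04 -9.99996321e-01]
```

Request:
{"api": "jog_arm", "payload": {"motion": [0.4,-0.0016,0,0.0012,0,0,0,0.4,-0.0016,0,0.0012,0,0,0]}}

```text
t: 10.15
tool_pos: [0.5449, 0.1127, 0.0274]
orientation: [-1.809, -1.517, -0.938]
force: [0.3, 0.1, 2.3]
opening: 0.0479
```

Request:
{"api": "jog_arm", "payload": {"motion": [0.4,-0.0016,0,0.0012,0,0,0,0.4,-0.0016,0,0.0012,0,0,0]}}

```text
t: 10.35
tool_pos: [0.545, 0.1127, 0.0268]
orientation: [-1.809, -1.517, -0.939]
force: [-1.6, -0.9, 5.1]
opening: 0.0477
```

```bash
python3 look.py
```

```text
10.35 [0.54504406 0.11268946 0.0268468 ] 0.04773734897478677 [-1.6022345  -0.92077334  5.09588367] [0.14542966 0.0898065  0.15968146]
base [0.5417551 0.0847315 0.07341  ] mouth [0.54195985 0.08477756 0.01341037] [ 3.41250028e-03  7.67597117e-04 -9.99993883e-01]
```

```bash
python3 - <<'E'
from h import *
o=np.zeros((480,800,3),np.uint8)
g=read_camera("side")["frame"];o[:,:400]=cv2.resize(g[215:275,225:275,::-1],(400,480),interpolation=cv2.INTER_CUBIC)
g=read_camera("wrist")["frame"];o[:,400:]=cv2.resize(g[100:340,156:356,::-1],(400,480))
cv2.imwrite("pics/11.png",o)
E
```

```text
(no output)
```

View pics/11.png

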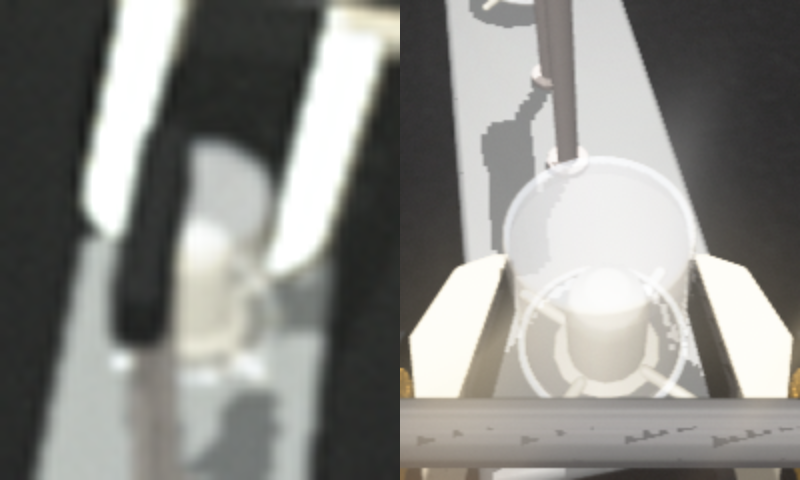

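Request:
{"api": "jog_arm", "payload": {"motion": [0.4,0.0008,0,-0.0006,0,0,0,0.4,0.0008,0,-0.0006,0,0,0,0.53,0.0008,0,-0.0006,0,0,0,0.56,0.0008,0,-0.0006,0,0,0,0.62,0.0008,0,-0.0006,0,0,0,0.7,0.0008,0,-0.0006,0,0,0,0.8,0.0008,0,-0.0006,0,0,0,0.8,0.0008,0,-0.0006,0,0,0], "grip_force": 5}}

```text
t: 11.25
tool_pos: [0.545, 0.1126, 0.0273]
orientation: [-1.809, -1.517, -0.939]
force: [-0.2, 0.1, -0.4]
opening: 0.0734
```

```bash
python3 look.py; python3 - <<'E'
from h import *
o=np.zeros((480,800,3),np.uint8)
g=read_camera("side")["frame"];o[:,:400]=cv2.resize(g[215:275,225:275,::-1],(400,480),interpolation=cv2.INTER_CUBIC)
g=read_camera("wrist")["frame"];o[:,400:]=cv2.resize(g[100:340,156:356,::-1],(400,480))
cv2.imwrite("pics/12.png",o)
E
```

```text
11.25 [0.54502238 0.11264919 0.02725971] 0.0733948357561944 [-0.15653388  0.0645542  -0.4165804 ] [-0.32221772 -0.00102915 -0.01256188]
base [0.54173518 0.08470185 0.07382941] mouth [0.54193624 0.08473439 0.01382976] [ 3.35091433e-03  5.42307871e-04 -9.99994239e-01]
```

View pics/12.png

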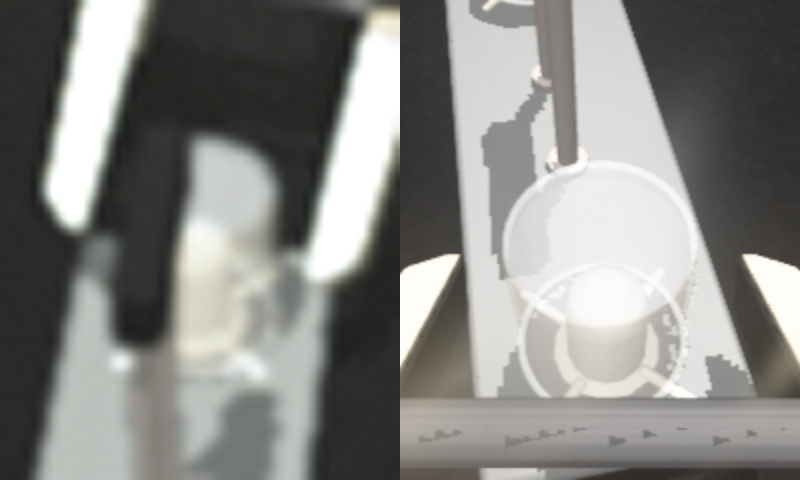

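Request:
{"api": "jog_arm", "payload": {"motion": [0.85,0,0,-0.05,0,0,0,0.85,0,0,-0.12,0,0,0,0.85,0,0,-0.19,0,0,0,0.85,0,0,-0.26,0,0,0,1,0.05,0,-0.3,0,0,0,1,0.12,0,-0.3,0,0,0,1,0.2,0,-0.3,0,0,0,1,0.2,0,-0.3,0,0,0]}}

```text
t: 12.15
tool_pos: [0.5355, 0.0493, 0.2]
orientation: [-1.808, -1.524, -0.944]
force: [-0.2, -1.0, -0.3]
opening: 0.0924
```

```bash
python3 look.py; python3 - <<'E'
from h import *
t=read_camera("top");g=t["frame"]
cv2.imwrite("pics/t13.png",cv2.resize(g[165:230,140:250,::-1],(770,455),interpolation=cv2.INTER_CUBIC))
b=(160,185,230,205);m=np.zeros(g.shape[:2],np.uint8);m[185:203,165:206]=(g[185:203,165:206].max(2)<75)
n,l,st,ce=cv2.connectedComponentsWithStats(m);k=1+np.argmax(st[1:,4]);print(st[k],ce[k],plane(t,[ce[k]],.158))
mm=np.zeros(g.shape[:2],bool);mm[180:218,145:242]=(g.min(2)>100)[180:218,145:242]
print(rect(t,mm,.013)[0])
go([.5375,.185,.25],yaw(90.75,0))
E
```

```text
12.15 [0.53551074 0.0493171  0.19997027] 0.09238080006262996 [-0.20514653 -0.98108558 -0.29974021] [-0.41177001 -0.00818315 -0.02345442]
base [0.53195019 0.02148182 0.24658695] mouth [0.53255981 0.02136377 0.18659017] [ 0.01016033 -0.00196757 -0.99994645]
[174 192  26   7 123] [186.07317073 194.60162602] [[0.53698928 0.18336225 0.158     ]]
((537.9515991210938, 185.4296112060547), (84.45365142822266, 270.467041015625), 0.7879378199577332)
jog [ 0.2413 -0.0408  0.1593] [ 0.0596 -0.6063 -0.1082] rows 2.9201221528415284 6.482583535851054
```

View pics/t13.png

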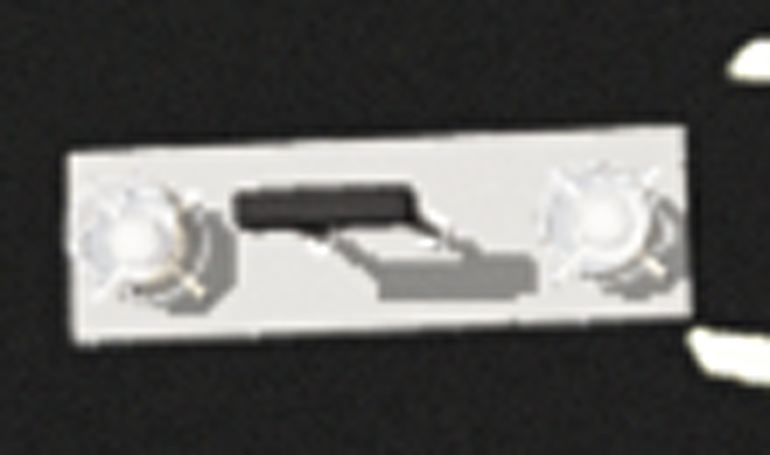

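Request:
{"api": "jog_arm", "payload": {"motion": [1,0.05,0,-0.02,0.005,-0.06,-0.01,1,0.09,-0.01,0,0.015,-0.15,-0.027,1,0.13,-0.02,0.04,0.024,-0.245,-0.044,1,0.17,-0.028,0.08,0.034,-0.34,-0.06,1,0.21,-0.035,0.12,0.043,-0.435,-0.078,1,0.241,-0.041,0.159,0.052,-0.53,-0.095,1,0.241,-0.041,0.159,0.06,-0.606,-0.108,1,0.241,-0.041,0.159,0.06,-0.606,-0.108]}}

```text
t: 13.0
tool_pos: [0.5366, 0.1886, 0.2489]
orientation: [2.197, 2.244, -0.006]
force: [-0.1, -0.3, 0.2]
opening: 0.0931
```

```bash
python3 - <<'E'
from h import *
S=read_state();c=read_camera("wrist");print(S['t'],S['q'],S['tool_pos'])
g=c["frame"];cv2.imwrite("pics/w14.png",g[:,:,::-1])
print(proj(c,[[.5375,.1845,.162],[.5375,.1845,.15]],S))
go([.5375,.1845,.20],yaw(90.8,0))
E
```

```text
13.0 [ 0.2499408   0.03194579  1.48150939 -0.00283857  1.63124856  0.22847748] [0.5365574  0.18861958 0.24887474]
[[258.13563569 186.95204299]
 [258.08229746 183.40602386]]
jog [-0.0054  0.002   0.0966] [-0.0021  0.0001  0.003 ] rows 0.9679268294122118 0.03849558797930066
```

View pics/w14.png

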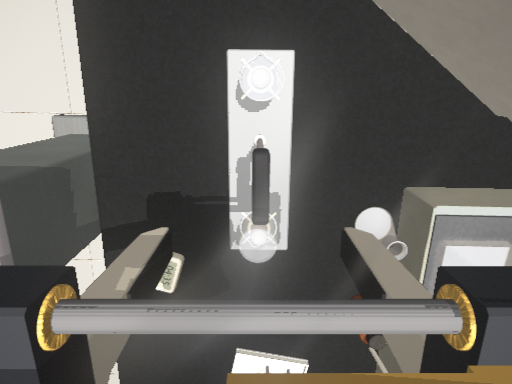

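Request:
{"api": "jog_arm", "payload": {"motion": [1,-0.006,0.006,0.05,-0.002,0,0.003,1,-0.006,0.006,0.11,-0.002,0,0.003,1,-0.006,0.006,0.17,-0.002,0,0.003,1,-0.006,0.006,0.22,-0.002,0,0.003,1,-0.006,0.006,0.25,-0.002,0,0.003,1,-0.006,0.006,0.268,-0.002,0,0.003,0.8,-0.006,0.006,0.268,-0.002,0,0.003]}}

```text
t: 13.75
tool_pos: [0.5386, 0.1831, 0.113]
orientation: [-2.207, -2.234, 0.003]
force: [-0.2, 0.6, -0.9]
opening: 0.0887
```

```bash
python3 - <<'E'
from h import *
S=read_state();c=read_camera("wrist");print(S['t'],S['tool_pos'],S['opening'],S['force'])
o=np.zeros((480,800,3),np.uint8)
g=read_camera("side")["frame"];o[:,:400]=cv2.resize(g[200:320,205:305,::-1],(400,480),interpolation=cv2.INTER_CUBIC)
o[:,400:]=cv2.resize(c["frame"][100:340,156:356,::-1],(400,480))
cv2.imwrite("pics/15.png",o)
go([.5395,.1845,.115],yaw(90.8,0))
E
```

```text
13.75 [0.53860122 0.18307439 0.11303615] 0.08870752159558931 [-0.15007058  0.64958695 -0.9057815 ]
jog [ 0.0011 -0.0009  0.0008] [ 0.0008 -0.0003 -0.0004] rows 0.016527148010366057 0.009870747849736202
```

View pics/15.png

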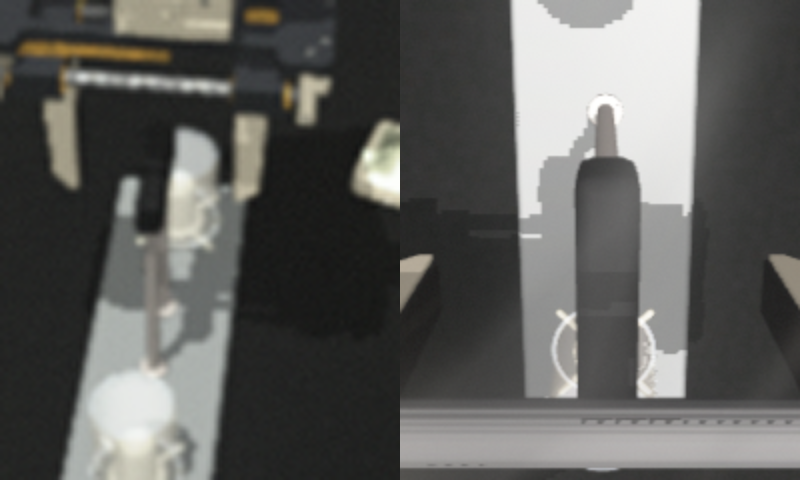

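```bash
python3 - <<'E'
from h import *
c=read_camera("side");S=read_state()
P=[[.539,.1845,.138],[.539,.1845,.162],[.539,.219,.138]]+[[.5395+d,.1845,z] for z in(.115,.125,.135,.145) for d in(.044,-.044)]
print(np.c_[P,(proj(c,P)-[205,200])*4+2].round(3))
E
```

```text
[[5.39000e-01 1.84000e-01 1.38000e-01 1.60698e+02 1.95130e+02]
 [5.39000e-01 1.84000e-01 1.62000e-01 1.60168e+02 1.64516e+02]
 [5.39000e-01 2.19000e-01 1.38000e-01 1.51914e+02 2.39874e+02]
 [5.84000e-01 1.84000e-01 1.15000e-01 8.44180e+01 2.16602e+02]
 [4.96000e-01 1.84000e-01 1.15000e-01 2.36874e+02 2.30527e+02]
 [5.84000e-01 1.84000e-01 1.25000e-01 8.37300e+01 2.04327e+02]
 [4.96000e-01 1.84000e-01 1.25000e-01 2.37134e+02 2.18234e+02]
 [5.84000e-01 1.84000e-01 1.35000e-01 8.30340e+01 1.91898e+02]
 [4.96000e-01 1.84000e-01 1.35000e-01 2.37397e+02 2.05787e+02]
 [5.84000e-01 1.84000e-01 1.45000e-01 8.23280e+01 1.79314e+02]
 [4.96000e-01 1.84000e-01 1.45000e-01 2.37663e+02 1.93182e+02]]
```

Request:
{"api": "jog_arm", "payload": {"motion": [0.8,0.003,0.002,0.01,0,0,0,0.6,0.003,0.002,0.02,0,0,0,0.4,0.003,0.002,0.02,0,0,0,0.3,0.003,0.002,0.02,0,0,0,0.22,0.003,0.002,0.02,0,0,0,0.2,0.003,0.002,0.02,0,0,0], "grip_force": 10}}

```text
t: 14.5
tool_pos: [0.5413, 0.1858, 0.106]
orientation: [2.205, 2.236, 0.003]
force: [-0.2, 0.2, -0.4]
opening: 0.0391
```

```bash
python3 - <<'E'
from h import *
S=read_state();c=read_camera("wrist");print(S['t'],S['tool_pos'],S['opening'],S['force'])
o=np.zeros((480,800,3),np.uint8)
g=read_camera("side")["frame"];o[:,:400]=cv2.resize(g[200:320,205:305,::-1],(400,480),interpolation=cv2.INTER_CUBIC)
o[:,400:]=cv2.resize(c["frame"][100:340,156:356,::-1],(400,480))
cv2.imwrite("pics/16.png",o)
E
```

```text
14.5 [0.54132351 0.18583779 0.10600231] 0.03907524177882119 [-0.17417844  0.20206813 -0.37059323]
```

View pics/16.png

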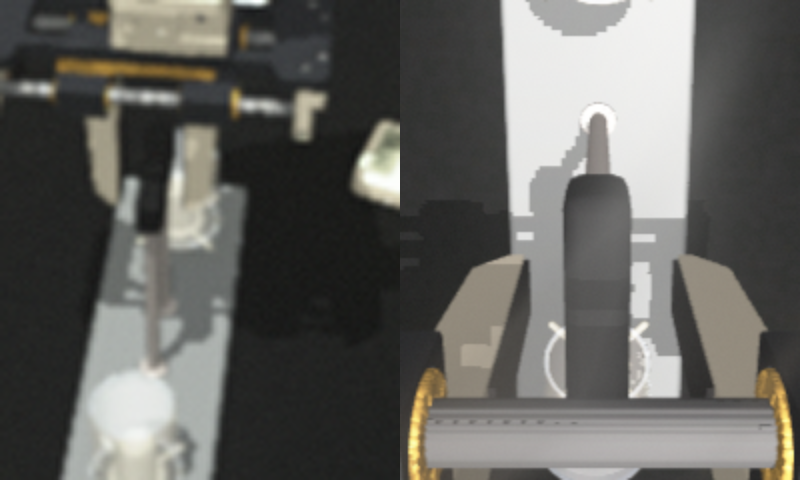

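Request:
{"api": "jog_arm", "payload": {"motion": [0.3,0,-0.001,0,0,0,0,0.2,0,-0.001,0,0,0,0,0.1,0,-0.001,0,0,0,0,0.1,0,-0.001,0,0,0,0,0.1,0,-0.001,0,0,0,0,0.1,0,-0.001,0,0,0,0], "grip_force": 10}}

```text
t: 15.2
tool_pos: [0.5407, 0.1858, 0.106]
orientation: [2.206, 2.236, 0.003]
force: [-0.9, -0.8, 0.9]
opening: 0.0162
```

Request:
{"api": "jog_arm", "payload": {"motion": [0.05,0,0,0,0,0,0,0.05,0,0,0,0,0,0,0.05,0,0,0,0,0,0], "grip_force": 45}}

```text
t: 15.5
tool_pos: [0.5407, 0.1858, 0.106]
orientation: [2.206, 2.236, 0.003]
force: [-1.2, -0.9, 1.1]
opening: 0.0161
```

```bash
python3 - <<'E'
from h import *
S=read_state();c=read_camera("wrist");print(S['t'],S['tool_pos'],S['opening'],S['force'],S['wrist_torque'],S['q'])
o=np.zeros((480,800,3),np.uint8)
g=read_camera("side")["frame"];o[:,:400]=cv2.resize(g[200:320,205:305,::-1],(400,480),interpolation=cv2.INTER_CUBIC)
o[:,400:]=cv2.resize(c["frame"][100:340,156:356,::-1],(400,480))
cv2.imwrite("pics/17.png",o)
M=R.from_rotvec(S['orientation']).as_matrix();print(M.round(4));go(S['tool_pos']+[0,0,.1],M)
E
```

```text
15.5 [0.54067551 0.18577428 0.10600026] 0.016098547643374962 [-1.15249804 -0.85802663  1.05960129] [-0.0550553   0.23263589 -0.01218625] [2.41109559e-01 1.04781709e-01 1.66696454e+00 2.44721246e-04
 1.36783352e+00 2.27413069e-01]
[[-1.360e-02  9.999e-01  1.900e-03]
 [ 9.999e-01  1.360e-02  7.000e-04]
 [ 7.000e-04  1.900e-03 -1.000e+00]]
jog [ 1.e-04  3.e-04 -2.e-01] [ 0. -0. -0.] rows 1.999802697729613 0.0005789163319397543
```

View pics/17.png

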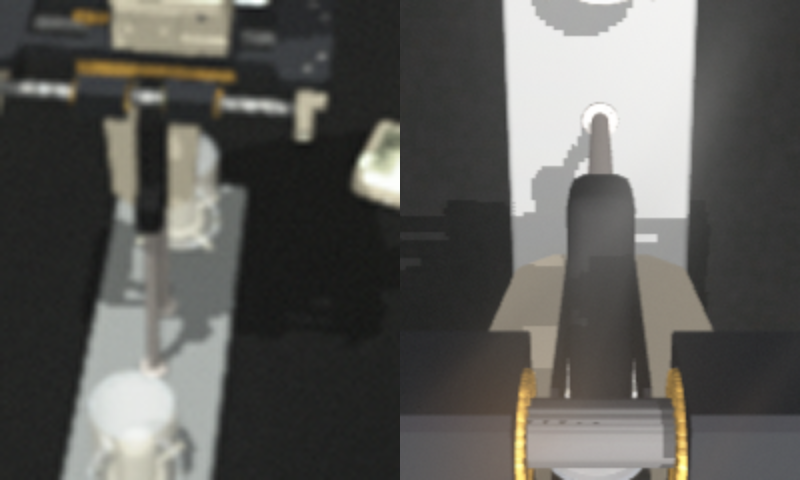

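Request:
{"api": "jog_arm", "payload": {"motion": [0.05,0,0,-0.006,0,0,0,0.05,0,0,-0.014,0,0,0,0.05,0,0,-0.024,0,0,0,0.05,0,0,-0.036,0,0,0,0.05,0,0,-0.048,0,0,0,0.05,0,0,-0.06,0,0,0,0.05,0,0,-0.07,0,0,0,0.05,0,0,-0.076,0,0,0]}}

```text
t: 16.4
tool_pos: [0.541, 0.1858, 0.1449]
orientation: [2.205, 2.236, 0.004]
force: [0.3, -0.5, -5.3]
opening: 0.0157
```

```bash
cat > fin.py <<'E'
from h import *
import sys
S=read_state();c=read_camera("wrist");print(S['t'],S['tool_pos'],S['opening'],S['force'],S['wrist_torque'])
M=R.from_rotvec(S['orientation']).as_matrix();print(M[:,2].round(4))
o=np.zeros((480,800,3),np.uint8)
g=read_camera("side")["frame"];o[:,:400]=cv2.resize(g[170:320,190:315,::-1],(400,480),interpolation=cv2.INTER_CUBIC)
o[:,400:]=cv2.resize(c["frame"][30:330,131:381,::-1],(400,480))
cv2.imwrite(sys.argv[1],o)
E
python3 fin.py pics/18.png
```

```text
16.4 [0.54096094 0.18584705 0.14486599] 0.01574336222128686 [ 0.25055448 -0.50481778 -5.26025801] [-0.03680205 -0.06833696 -0.02318732]
[ 2.9e-03  9.0e-04 -1.0e+00]
```

View pics/18.png

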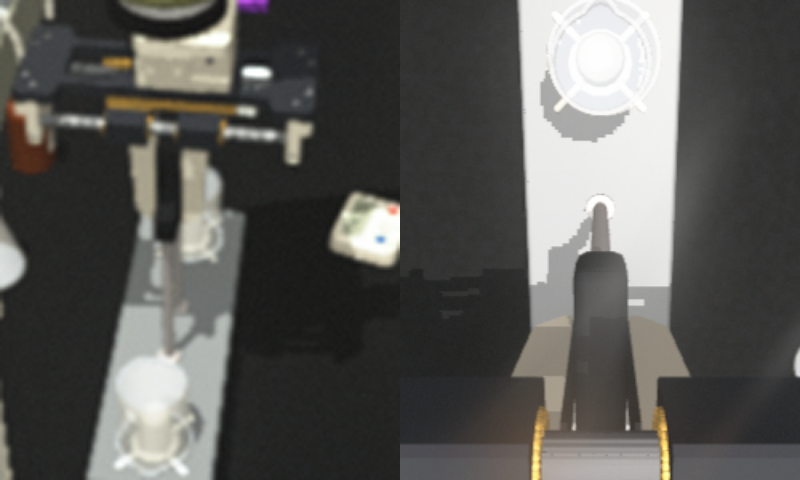

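Request:
{"api": "jog_arm", "payload": {"motion": [0.05,0,0,-0.01,0,0,0,0.05,0,0,-0.026,0,0,0,0.05,0,0,-0.044,0,0,0,0.05,0,0,-0.064,0,0,0,0.05,0,0,-0.084,0,0,0,0.05,0,0,-0.104,0,0,0,0.05,0,0,-0.118,0,0,0,0.05,0,0,-0.124,0,0,0]}}

```text
t: 17.3
tool_pos: [0.5414, 0.1859, 0.2081]
orientation: [2.205, 2.235, 0.007]
force: [-0.1, 0.7, -5.5]
opening: 0.0158
```

Request:
{"api": "jog_arm", "payload": {"motion": [0.05,0,0,0,0,0,0,0.05,0,0,0,0,0,0,0.05,0,0,0,0,0,0,0.05,0,0,0,0,0,0,0.05,0,0,0,0,0,0]}}

```text
t: 17.8
tool_pos: [0.5412, 0.1859, 0.2077]
orientation: [2.205, 2.235, 0.006]
force: [-0.1, 0.1, -5.0]
opening: 0.0155
```

```bash
python3 fin.py pics/19.png; python3 - <<'E'
from h import *
c=read_camera("top");cv2.imwrite("pics/t19.png",cv2.resize(c["frame"][120:270,130:400,::-1],(800,444)))
s=read_state();print(s["dq"],s["opening"],s["tool_pos"])
E
```

```text
17.8 [0.54116523 0.18585914 0.2076912 ] 0.015520350953091367 [-0.09127659  0.11232123 -5.0272965 ] [-0.02417489 -0.11296946 -0.06649499]
[ 0.004   0.0012 -1.    ]
[-0.00139677 -0.00171303  0.00035975  0.000976    0.00120522 -0.00127674] 0.015600554755954397 [0.54131931 0.18590065 0.20795321]
```

View pics/19.png

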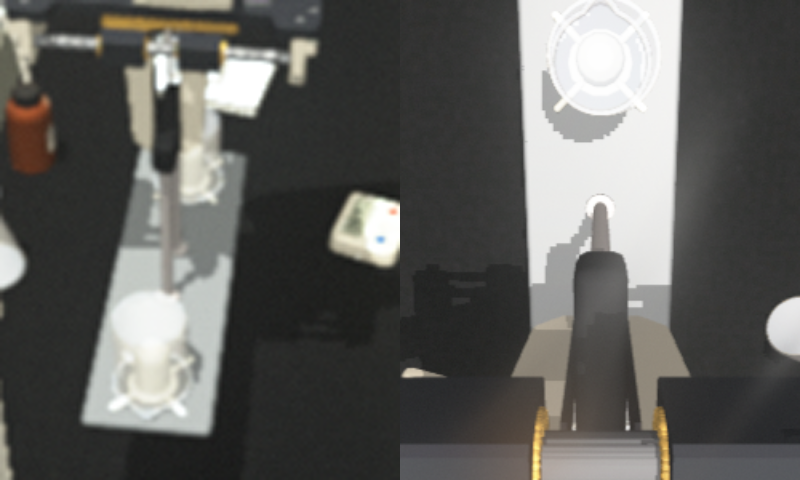

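View pics/t19.png

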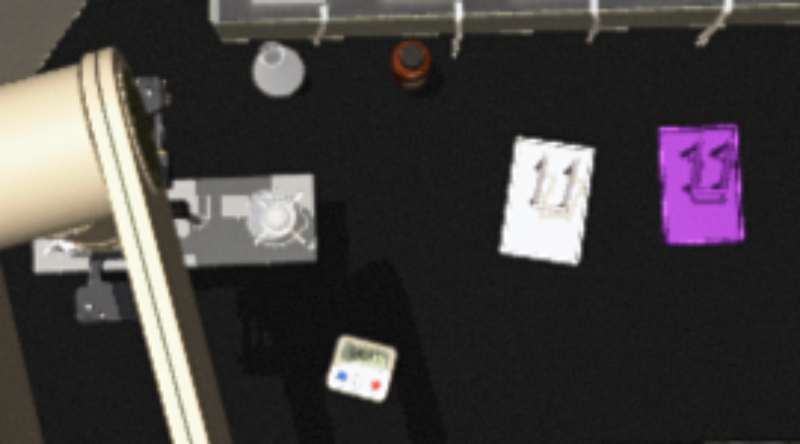

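```bash
python3 -c "
from plant import *
print(close_job())"
```

```text
the job is handed in; nothing more can be done
None
```

The job is handed in. The rinsed beaker is mouth down over the free peg, and the arm is holding the carrier by its handle, about 102 mm up, with both beakers on their pegs.

**Last checks**
- **Load and grip:** the load on the wrist is 5.0 N, which fits the carrier plus two beakers. The grip opening is 15.5 mm on the 16 mm bar, at 45 N.
- **Level and steady:** the tool is within 0.3° of vertical, joint speeds are practically zero, and the deck looks the same in the wrist camera before and after the lift.
- **Beaker:** contact came within about 1.5 mm of the expected rib height, at a press of about 5 N. I eased that off before opening, and the pictures show the peg centred inside the rim.
- **Bench and time:** the bottle, flask, timer and rest show no movement in the pictures. The time used is about 18 s of 54 s.

**What disagreed or went wrong**
- **Finger length:** in the pictures the fingertips end about 20 mm short of the stated TCP. My first grasp therefore closed too high on the beaker, at 42 mm opening and about 11 N sideways. I opened, went 16 mm deeper and regrasped at 48 mm. I set the handle grasp using the pictures too.
- **Joint limit:** the first turned pose drove joint 3 to 2.498 rad, against a limit of 2.5. I did not see it pass the limit, and I re-approached from the side instead.
- **Camera disagreement:** the views differed by 2–4 mm across the carrier. I split the difference, which left the placed beaker about 2 mm off the peg position measured earlier but within its clearance.

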